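# Shim the rocking slide warmer

### The job

The slide-warming plate rocks because its foot under the red dot is worn short. Slide the flat brass shim under that foot and let go, then slide the blue tapered shim in on top of it, thin end first, until the foot just bears on it snugly, without forcing it. Then press down firmly on the red dot with the fingers to prove that the warmer no longer rocks, leave both shims in place and the other things on the desk alone.

Things in the scene. Friction and masses are not known exactly. Their poses are not given: they have to be found in the camera images.
- foot (a point): Centre line of the worn black square foot (16 x 16 mm) of the slide warmer, 9 mm above the desk. The foot's underside is really 9.5 to 15 mm above the desk; its wear varies and is not measured. Axes: along the warmer's edges, z up. The foot stands at the warmer's +x, +y corner, 15 mm in from the +x edge, 10 mm from the +y edge; shims slide in from its open +y side, along -y.
- warmer_feet: The warmer's two good feet beside the worn one, fixed to the desk; origin on the desk below the middle of the warmer, axes as foot. The warmer is a white housing 230 x 210 mm (x, y) with a dark plate on top; underside 24 mm, top 46 mm above the desk, a grey box at its -x, -y corner up to 76 mm. It can rock but not slide.
- warmer (a joint): Rocking of the warmer (rad) about the diagonal through its two good feet beside the worn one: 0 as it rests, growing as the worn corner is pressed down (138 mm from that diagonal, so 0.01 rad lowers the corner by 1.4 mm). Its own weight brings it back to 0; about 3 to 6 N on the red dot tips it. Without shims it rocks to 0.067.
- pad_top (a point): Centre of the top of the red dot, a disc 28 mm wide and 4 mm high on top of the warmer straight above the worn foot; top 50 mm above the desk. A firm press is about 10 to 15 N; never strike or press the warmer with more than 40 N.
- flat_mid (a point): Centre of the flat brass shim: 110 mm long (x), 36 mm wide (y), 5 mm thick, 150 g, lying flat on the desk. Both ends are alike. Grip it across its width near one end with the fingertips at the desk.
- taper_grip (a point): Centre of the gripping block of the blue tapered shim, 22 mm above the shim's underside. The block is 22 mm long (x), 20 mm wide (y), its top 30 mm above the underside. The shim's thin nose is 109 mm ahead of this point along +x, its thick rear end 11 mm behind it.
- flat_shim: The flat brass shim; origin at the centre of its underside, x along its length.
- taper_shim: The tapered shim, 120 x 24 mm, 60 g; origin on its flat underside 65 mm behind the nose, x towards the thin nose. 2 mm thick at the nose, growing evenly by 1 mm per 9 mm to 12 mm thick 90 mm from the nose. Once the foot bears on it, the push needed grows by roughly 1 to 3 N per mm; about 8 N is snug; pushing must never load the foot beyond 20 N.
- oil_bottle: Bystander: small amber bottle 28 mm wide, 55 mm tall; origin at its underside.
- slide_box: Bystander: closed blue slide box 70 x 150 x 32 mm; origin at its underside.
- mug: Bystander: white mug 80 mm tall; origin at its underside.
- specimen_jar: Bystander: jar 52 mm wide, 55 mm tall; origin at its underside.
- marker: Bystander: marker pen 135 mm long lying on the desk; origin at its underside.
- slide_tray: Bystander: low blue slide tray 130 x 200 x 18 mm; origin at its underside.
Not all that is in view belongs to the job. Of the things shaped like the taper_shim, the blue one is meant.

How it is judged:
By the outcome, as a careful person would: the job done as asked, in the order asked, and still so for the second after the job is handed in, with the robot touching nothing.
It also fails if it takes over 67 s, if anything falls off the work surface, if the arm or the gripper's body presses on something with over 40 N, if the wrist force passes 120 N, or if a joint passes its speed limit or range.

### The arm

A 6-joint arm with a two-finger parallel gripper is mounted at the origin on the work surface. World frame = base frame: x ahead of the robot, y to its left, z up, the work surface at z = 0. Lengths are in m, angles in degrees, forces in N, time in s.
With the tool pointing down it reaches from about 0.375 to 0.925 m from the base axis. Payload 5.7 kg.
Tool frame: the origin (TCP) lies midway between the tips of the shut fingers; the grasp point (between the pads) lies 19 mm behind it; z points along the fingers, x is the direction in which the jaws open and shut, and the axes are right-handed (so a half turn about z gives the same grasp; the last joint's range is limited). The gripper opens to 88 mm and grips with 3 to 60 N. Pads are 20 mm wide; open, the fingers measure 115 mm over their backs; the gripper's body (75 mm by 178 mm) begins 61 mm behind the grasp point.
Start: joints at [70.64, 20.558, 86.54, -0, 72.909, -6.595], TCP at [0.133, 0.585, 0.223] pointing down, gripper open.
Joint ranges: [-170.27, 170.27], [-57.76, 135], [12.27, 136.19], [-55.21, 235.2], [11.17, 155.16], [-170.74, 170.74]. Speed limits (degrees/s): [136.94, 136.94, 180, 180, 180, 180].

### API

Orientations are given as [roll, pitch, yaw] about the fixed x, y, z axes, in that order (R = Rz(yaw) Ry(pitch) Rx(roll)).
In Python, from rig import status, cams, order gives the robot as it stands. The module is installed in compiled form; this text tells all that it offers.
- The arm moves only by the tool move_arm, never from a script. Its argument "rows" is a list of rows, each an object with "dp": the shift along the tool's x, y, z in cm, a list of three; "dr": the turn, a rotation vector about the tool's x, y, z in rad, a list of three. A call has 1 to 12 rows; each row shifts and turns the commanded pose from where the row before left it, along the tool's axes as they then stand; what a row does not reach is not made up. A row lasts 1/10 s, in which the tool goes at most 50 mm and 8.59 degrees, less where a joint would pass 70% of its speed; a pose out of reach is approached as far as the arm can. A call is refused whole if a number of a shift passes 5 or a number of a turn 0.15, either way. A call with a gripper value outside its range is refused whole. "hand" is the finger opening in cm, from 0 to 8.78, set as the call begins (left out, the last holds). The fingers move at their own pace and stop on an object; "force" is the grip in N (left out, the last holds). Time passes only in rows, so rows that do not move let the fingers close. It gives the time, the measured TCP pose, the force and the opening at its end, in the units of the state.
- status.state(): the state, without advancing time (a new reading comes with each control period).
- cams.get_image(name): name is "side" or "top" or "wrist"; returns the picture (480x640x3 uint8, red, green, blue); there is no depth.
- cams.get_calibration(name): a dict with "fov_y" (degrees; the focal length in pixels is half the picture's height over the tangent of half this angle, whatever the lens; pixels are square), "cx", "cy" (the principal point, pixels), "origin" and "orientation" of the camera in the world; the wrist camera has in their place "T_tool_cam" (4x4, takes a point from camera to tool coordinates, whose origin is the TCP and whose axes are the tool frame's). Camera axes: x right, y down, z forward; pixel columns grow to the right and rows downward; lengths in m; the calibration is good to about 2 mm. A picture is of the moment at which its call begins: read the wrist's pose just before it. get_calibration takes no time and is no camera call.
- order.sign_off(): hands the job in, once; it reports no verdict.
The state is a dict: "t": time; "qpos": joint angles; "qd": joint speeds; "joint_efforts": joint torques, N m; "eef_pos": TCP position; "eef_rot": TCP orientation; "ft_force": force on the tool from outside, world axes, zero at the start; "wrist_torque": the same for the moment, N m; "opening": finger opening in m.
Only numpy, scipy, OpenCV 4.12 (cv2) and the standard library are available. Lean on these libraries where they do the work, as an engineer would, in place of code of your own. Each camera call takes 0.05 s, during which the arm holds its last target.

## Working session

There is one attempt and no reset: what is moved stays moved. The work goes in short steps, Python scripts to look and compute and a tool call to move; the robot and the scene stay as the last step left them, time stands still between calls to the robot, and variables do not carry over. Pictures are saved under pics/ and viewed, and the job is handed in when it is done.

Besides the shell and the picture viewer there is one more tool, called after "Call:" in YAML: its name, and indented under it one key for each argument. move_arm: Moves the arm, as the interface text tells. Its arguments: {"type":"object","properties":{"rows":{"type":"array"},"hand":{"type":"number"},"force":{"type":"number"}},"required":["rows"]}

```bash
mkdir -p pics; cat > h.py <<'E'
import numpy as np, cv2
from scipy.spatial.transform import Rotation as R
from rig import status, cams, order
def save(name,fn):
    im=cams.get_image(name); cv2.imwrite('pics/'+fn,cv2.cvtColor(im,cv2.COLOR_RGB2BGR)); return im
E
python3 - <<'E'
from h import *
print(status.state())
for n in("side","top","wrist"):
    print(n,cams.get_calibration(n)); save(n,n+'0.png')
E
```

```text
{'t': 0.0, 'qpos': array([ 7.06402073e+01,  2.05988263e+01,  8.65978224e+01, -1.58717736e-04,
        7.29098940e+01, -6.59271552e+00]), 'qd': array([-0.02761079, -0.06626291,  0.02592108, -0.05800223,  0.04609549,
        0.10161699]), 'joint_efforts': array([-8.56007755e-04, -5.15371799e+01, -2.70715356e+01,  6.76124194e-02,
        3.50698375e-02, -1.26465197e-04]), 'eef_pos': array([0.13234945, 0.58451075, 0.22180809]), 'eef_rot': array([-1.79987918e+02,  1.05855591e-01,  7.72329808e+01]), 'ft_force': array([ 0.24285663,  0.51535524, -0.212732  ]), 'wrist_torque': array([-0.03501435,  0.01183704,  0.03608762]), 'opening': 0.08777791547340981}
side {'fov_y': 49.76627284511994, 'cx': 314.9921099199456, 'cy': 242.04376897240184, 'origin': array([ 0.40480773, -0.72006886,  0.68465688]), 'orientation': array([-123.2254119 ,    0.21651484,  -10.45752612])}
top {'fov_y': 49.095243977897624, 'cx': 322.7394544376988, 'cy': 240.7977281919697, 'origin': array([0.3901712 , 0.21618975, 1.34216095]), 'orientation': array([-172.04663523,   -0.31141923,  -90.69773748])}
wrist {'fov_y': 63.39594802945223, 'cx': 309.77915453755395, 'cy': 237.8730875349409, 'T_tool_cam': array([[ 9.99999225e-01, -8.06717901e-04,  9.48661212e-04,
        -6.21486116e-04],
       [ 5.11037381e-04,  9.60543464e-01,  2.78129451e-01,
        -7.62611475e-02],
       [-1.13560233e-03, -2.78128751e-01,  9.60543132e-01,
        -1.61698401e-01],
       [ 0.00000000e+00,  0.00000000e+00,  0.00000000e+00,
         1.00000000e+00]])}
```

View pics/side0.png

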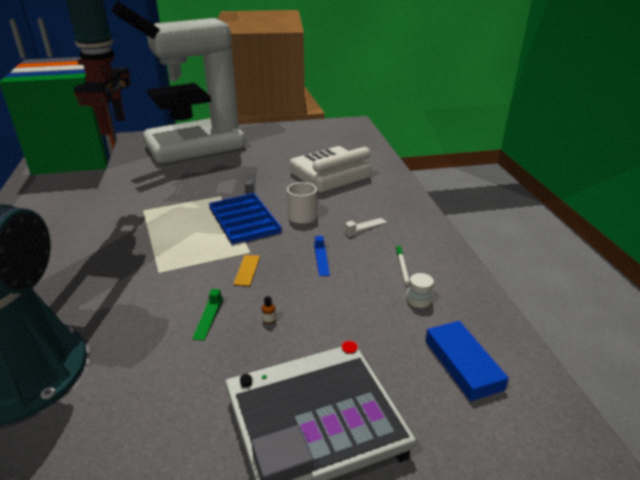

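View pics/top0.png

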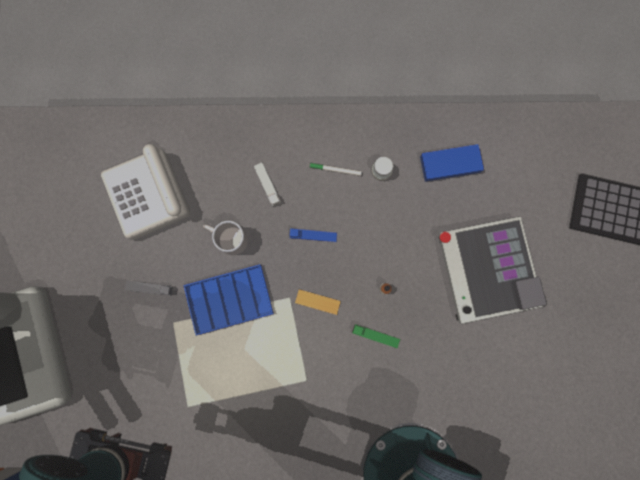

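View pics/wrist0.png

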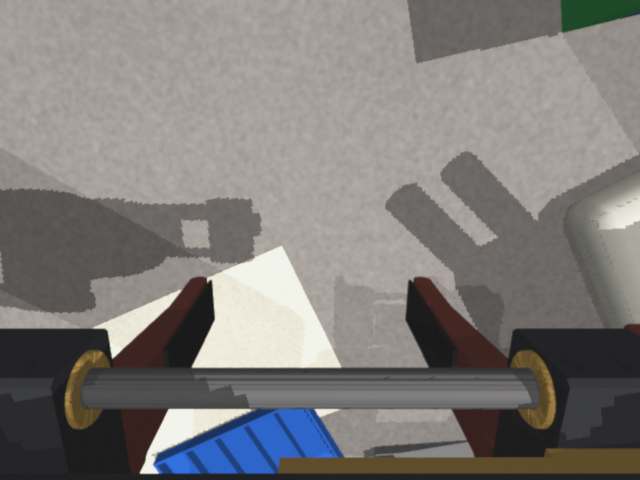

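The top view shows the warmer at about (492,270) with its red dot at (446,237), the blue taper at (313,235) with its block on the left, the brass shim at (318,302) and a green decoy taper at (376,335). In the side view the dot is at (349,347), the blue taper at (321,256) and the brass shim at (247,270). I'll enlarge these areas next.

```bash
python3 - <<'E'
from h import *
t=cv2.imread('pics/top0.png'); s=cv2.imread('pics/side0.png')
def crop(im,x,y,w,h,k,fn): cv2.imwrite('pics/'+fn,cv2.resize(im[y:y+h,x:x+w],None,fx=k,fy=k,interpolation=cv2.INTER_CUBIC))
crop(t,280,220,66,100,6,'t_sh.png'); crop(t,435,210,120,120,5,'t_w.png')
crop(s,225,225,110,70,7,'s_sh.png'); crop(s,215,335,210,145,3.8,'s_w.png')
E
```

```text
(no output)
```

View pics/t_sh.png

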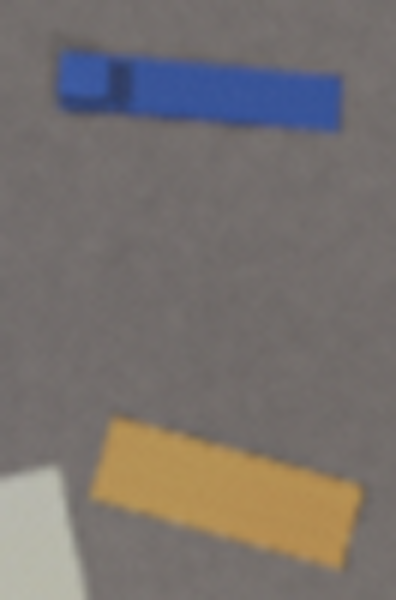

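View pics/t_w.png

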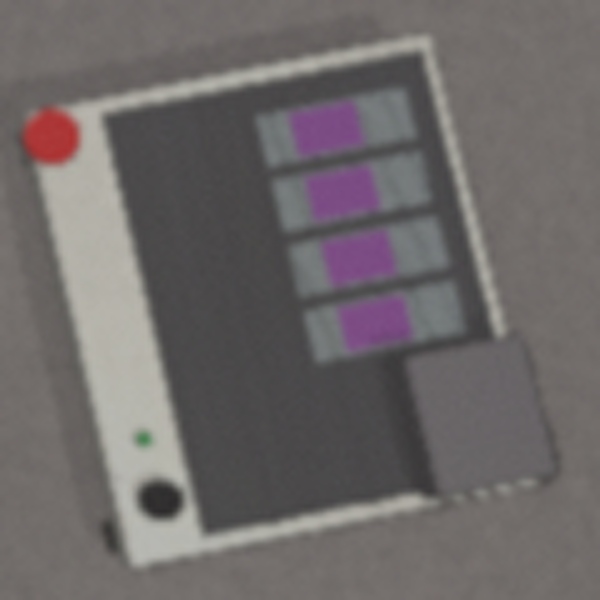

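View pics/s_sh.png

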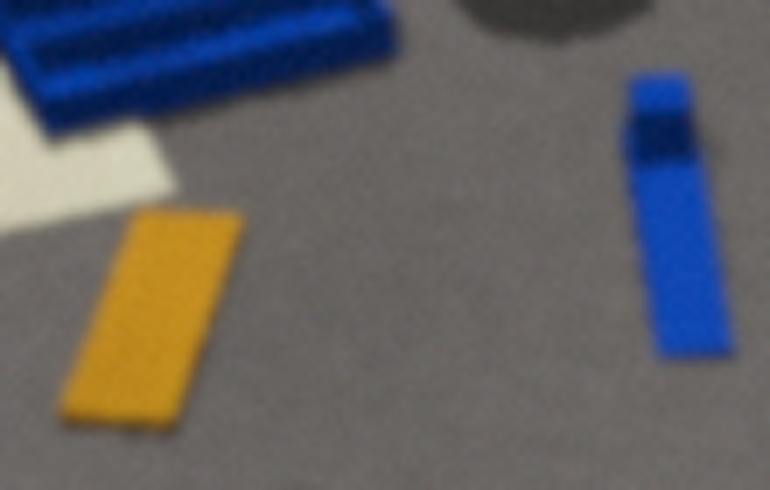

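View pics/s_w.png

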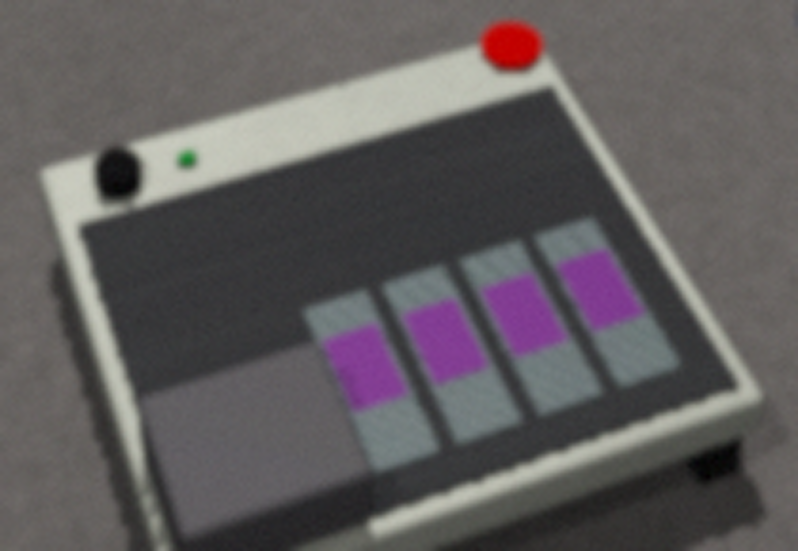

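```bash
cat >> h.py <<'E'
def cal(n,st=None):
    c=cams.get_calibration(n); f=240/np.tan(np.radians(c['fov_y']/2))
    if n=='wrist':
        Rt=R.from_euler('xyz',st['eef_rot'],degrees=True).as_matrix(); T=c['T_tool_cam']
        return Rt@T[:3,:3], Rt@T[:3,3]+st['eef_pos'], f,c['cx'],c['cy']
    return R.from_euler('xyz',c['orientation'],degrees=True).as_matrix(),c['origin'],f,c['cx'],c['cy']
def ray(C,p):
    M,o,f,cx,cy=C; d=M@np.array([(p[0]-cx)/f,(p[1]-cy)/f,1]); return o,d/np.linalg.norm(d)
def tri(*CP):
    A=np.zeros((3,3));b=np.zeros(3);rs=[ray(C,p) for C,p in CP]
    for o,d in rs:
        P=np.eye(3)-np.outer(d,d);A+=P;b+=P@o
    x=np.linalg.solve(A,b); return x,[round(1e3*np.linalg.norm((np.eye(3)-np.outer(d,d))@(x-o)),1) for o,d in rs]
def atz(C,p,z):
    o,d=ray(C,p); return o+d*(z-o[2])/d[2]
def proj(C,x):
    M,o,f,cx,cy=C; v=M.T@(np.asarray(x)-o); return np.array([f*v[0]/v[2]+cx,f*v[1]/v[2]+cy])
E
cat > m1.py <<'E'
from h import *
np.set_printoptions(precision=4,suppress=True)
T=cal('top');S=cal('side')
t=lambda x,y,k,ox,oy:(x/k+ox-.5+.5/k,y/k+oy-.5+.5/k)
tw=lambda x,y:t(x,y,5,435,210); ts=lambda x,y:t(x,y,6,280,220); sw=lambda x,y:t(x,y,3.8,215,335); ss=lambda x,y:t(x,y,7,225,225)
def pr(n,a,b,z):
    print(n,*tri((T,a),(S,b)),'top@z',atz(T,a,z)[:2],'side@z',atz(S,b,z)[:2])
pr('dot',tw(51,136),sw(512,46),.05)
pr('wA',tw(137,563),sw(42,173),.046)
pr('wB',tw(430,38),sw(760,397),.046)
for i,(a,b) in enumerate(zip([(115,415),(362,487),(342,570),(92,500)],[(243,213),(178,425),(62,418),(135,212)])): pr('br%d'%i,ts(*a),ss(*b),.005)
for i,(a,b) in enumerate(zip([(60,50),(112,54),(108,108),(58,106)],[(690,75),(695,112),(632,110),(632,75)])): pr('bl%d'%i,ts(*a),ss(*b),.03)
pr('n0',ts(341,75),ss(732,353),.002);pr('n1',ts(341,131),ss(658,355),.002)
E
python3 m1.py
```

```text
dot [ 0.5773 -0.0973  0.0483] [np.float64(0.1), np.float64(0.1)] top@z [ 0.5772 -0.0969] side@z [ 0.5768 -0.099 ]
wA [ 0.3661 -0.1307  0.0456] [np.float64(0.5), np.float64(0.5)] top@z [ 0.3666 -0.1306] side@z [ 0.3656 -0.1311]
wB [ 0.6255 -0.2907  0.0461] [np.float64(0.2), np.float64(0.2)] top@z [ 0.6253 -0.2907] side@z [ 0.6258 -0.2907]
br0 [0.4544 0.2689 0.0065] [np.float64(0.3), np.float64(0.3)] top@z [0.4548 0.269 ] side@z [0.4543 0.2712]
br1 [0.4239 0.165  0.0024] [np.float64(0.5), np.float64(0.5)] top@z [0.4233 0.1651] side@z [0.4243 0.1616]
br2 [0.3892 0.174  0.0032] [np.float64(0.5), np.float64(0.5)] top@z [0.3887 0.174 ] side@z [0.3898 0.1716]
br3 [0.4192 0.2789 0.0047] [np.float64(0.0), np.float64(0.0)] top@z [0.4192 0.2789] side@z [0.4192 0.2784]
bl0 [0.6079 0.2903 0.0286] [np.float64(0.4), np.float64(0.4)] top@z [0.6072 0.2903] side@z [0.6079 0.2882]
bl1 [0.6057 0.2684 0.028 ] [np.float64(0.0), np.float64(0.0)] top@z [0.6053 0.2684] side@z [0.6051 0.2655]
bl2 [0.5835 0.2701 0.0303] [np.float64(1.2), np.float64(1.2)] top@z [0.5823 0.2702] side@z [0.5848 0.2706]
bl3 [0.586  0.291  0.0304] [np.float64(2.6), np.float64(2.6)] top@z [0.5834 0.2912] side@z [0.5887 0.2919]
n0 [0.599  0.1711 0.001 ] [np.float64(0.7), np.float64(0.7)] top@z [0.5996 0.171 ] side@z [0.598  0.1697]
n1 [0.5749 0.1715 0.0032] [np.float64(0.2), np.float64(0.2)] top@z [0.5753 0.1714] side@z [0.575 0.173]
```

Call:
move_arm:
  rows:
    - {"dp": [-4,0,0],"dr": [0,0,0]}
    - {"dp": [-4,2,0],"dr": [0,0,0]}
    - {"dp": [-4,4,0],"dr": [0,0,0]}
    - {"dp": [0,4,0],"dr": [0,0,0.148]}
    - {"dp": [0,4,0],"dr": [0,0,0.148]}
    - {"dp": [0,4,0],"dr": [0,0,0.148]}
    - {"dp": [0,0,0],"dr": [0,0,0.148]}
    - {"dp": [0,0,0],"dr": [0,0,0.148]}
    - {"dp": [0,0,0],"dr": [0,0,0.148]}
    - {"dp": [0,0,0],"dr": [0,0,0.148]}
    - {"dp": [0,0,0],"dr": [0,0,0.148]}
    - {"dp": [0,0,0],"dr": [0,0,0.148]}

```text
t: 1.35
eef_pos: [0.272, 0.417, 0.2224]
eef_rot: [180.0, 0.0, 0.6]
ft_force: [0.2, -0.2, -1.0]
opening: 0.088
```

```bash
cat >> h.py <<'E'
def to(x,y,z,yaw=None):
    s=status.state(); M=R.from_euler('xyz',s['eef_rot'],degrees=True)
    d=M.inv().apply(np.array([x,y,z])-s['eef_pos'])*100
    print('t',round(s['t'],2),'pos',s['eef_pos'].round(4),'rot',s['eef_rot'].round(2),'F',s['ft_force'].round(2),'op',round(s['opening'],4)); print('shift cm',d.round(2))
    if yaw is not None:
        print('turn rad',(M.inv()*R.from_euler('xyz',[180,0,yaw],degrees=True)).as_rotvec().round(3))
E
python3 -c "
from h import *
to(.433,.26,.12,-16.2)"
```

```text
t 1.35 pos [0.272  0.417  0.2224] rot [1.7997e+02 2.0000e-02 5.6000e-01] F [ 0.2  -0.16 -1.04] op 0.088
shift cm [15.95 15.85 10.25]
turn rad [0.001 0.    0.293]
```

Call:
move_arm:
  rows:
    - {"dp": [0,0,0],"dr": [0,0,0.146]}
    - {"dp": [0,0,0],"dr": [0,0,0.147]}
    - {"dp": [3.3,1.76,1.7],"dr": [0,0,0]}
    - {"dp": [3.3,1.76,1.7],"dr": [0,0,0]}
    - {"dp": [3.3,1.76,1.7],"dr": [0,0,0]}
    - {"dp": [3.3,1.76,1.7],"dr": [0,0,0]}
    - {"dp": [3.3,1.76,1.7],"dr": [0,0,0]}
    - {"dp": [3.3,1.76,1.7],"dr": [0,0,0]}
    - {"dp": [0,0,0],"dr": [0,0,0]}
    - {"dp": [0,0,0],"dr": [0,0,0]}
  hand: 6

```text
t: 2.35
eef_pos: [0.4335, 0.2608, 0.1201]
eef_rot: [179.9, 0.1, -16.0]
ft_force: [0.3, -0.9, 0.3]
opening: 0.0597
```

```bash
python3 -c "
from h import *
to(.433,.26,.002,-16.2)
s=status.state()
import pickle;pickle.dump(s,open('s1.pkl','wb'))
save('wrist','w1.png')
C=cal('wrist',s)
for p in [(.4217,.2217,.005),(.4544,.2689,.005),(.4239,.165,.005),(.3892,.174,.005),(.4192,.2789,.005)]: print(proj(C,p).round(1))"
```

```text
t 2.35 pos [0.4335 0.2608 0.1201] rot [ 1.7995e+02  9.0000e-02 -1.6000e+01] F [ 0.29 -0.9   0.35] op 0.0597
shift cm [-1.000e-02  8.000e-02  1.181e+01]
turn rad [0.001 0.002 0.003]
[309.3 283.7]
[334.5 214.4]
[331.4 345.8]
[286.9 346.8]
[284.3 214.5]
```

View pics/w1.png

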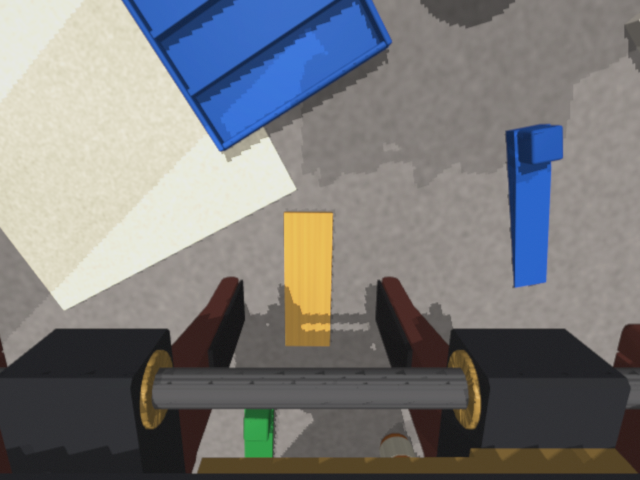

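The wrist view puts the brass shim's corners at (284,212), (333,212), (331,346) and (284,346). That is within about 2 px of my prediction, and the tray is clear of the fingers, so I'm going down to grip it.

Call:
move_arm:
  rows:
    - {"dp": [0,0.08,3],"dr": [0,0,0]}
    - {"dp": [0,0,3],"dr": [0,0,0]}
    - {"dp": [0,0,2.5],"dr": [0,0,0]}
    - {"dp": [0,0,1.5],"dr": [0,0,0]}
    - {"dp": [0,0,0.9],"dr": [0,0,0]}
    - {"dp": [0,0,0.5],"dr": [0,0,0]}
    - {"dp": [0,0,0.2],"dr": [0,0,0]}
    - {"dp": [0,0,0],"dr": [0,0,0]}
    - {"dp": [0,0,0],"dr": [0,0,0]}

```text
t: 3.3
eef_pos: [0.4339, 0.261, 0.0053]
eef_rot: [-180.0, -0.1, -15.9]
ft_force: [1.3, -0.1, 0.4]
opening: 0.0601
```

Call:
move_arm:
  rows:
    - {"dp": [0,0,0],"dr": [0,0,0]}
    - {"dp": [0,0,0],"dr": [0,0,0]}
    - {"dp": [0,0,0],"dr": [0,0,0]}
    - {"dp": [0,0,0],"dr": [0,0,0]}
    - {"dp": [0,0,0],"dr": [0,0,0]}
    - {"dp": [0,0,0],"dr": [0,0,0]}
  hand: 3
  force: 30

```text
t: 3.9
eef_pos: [0.4344, 0.2613, 0.0053]
eef_rot: [-179.9, -0.1, -15.9]
ft_force: [-0.7, 1.2, 6.7]
opening: 0.0303
```

```bash
python3 -c "
from h import *
to(.433,.26,.002,-16.2)"
```

```text
t 3.9 pos [0.4344 0.2613 0.0053] rot [-1.7992e+02 -8.0000e-02 -1.5890e+01] F [-0.7   1.24  6.65] op 0.0303
shift cm [-0.1   0.16  0.33]
turn rad [-0.001 -0.001  0.005]
```

The fingers closed above the shim, because the tips were 5 mm up. I'll open, go 4 mm lower and close again.

Call:
move_arm:
  rows:
    - {"dp": [0,0,-0.2],"dr": [0,0,0]}
    - {"dp": [0,0,0],"dr": [0,0,0]}
    - {"dp": [0,0,0],"dr": [0,0,0]}
    - {"dp": [0,0.1,0],"dr": [0,0,0]}
    - {"dp": [0,0,0.2],"dr": [0,0,0]}
    - {"dp": [0,0,0.2],"dr": [0,0,0]}
    - {"dp": [0,0,0.15],"dr": [0,0,0]}
    - {"dp": [0,0,0],"dr": [0,0,0]}
  hand: 5.5

```text
t: 4.7
eef_pos: [0.4329, 0.2597, 0.0008]
eef_rot: [180.0, 0.0, -15.9]
ft_force: [1.0, -0.5, -0.1]
opening: 0.0551
```

```bash
python3 -c "
from h import *
to(.433,.26,.002,-16.2); save('wrist','w2.png')"
```

```text
t 4.7 pos [0.4329 0.2597 0.0008] rot [ 1.7997e+02  3.0000e-02 -1.5870e+01] F [ 1.02 -0.5  -0.08] op 0.0551
shift cm [-0.   -0.03 -0.12]
turn rad [0.001 0.    0.006]
```

View pics/w2.png

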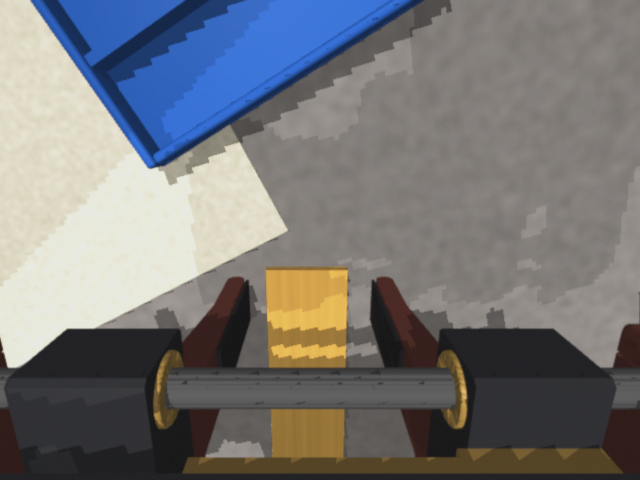

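The shim, at columns 266-348, sits between the fingertips at about 245 and 373. Closing now.

Call:
move_arm:
  rows:
    - {"dp": [0,0,0],"dr": [0,0,0]}
    - {"dp": [0,0,0],"dr": [0,0,0]}
    - {"dp": [0,0,0],"dr": [0,0,0]}
    - {"dp": [0,0,0],"dr": [0,0,0]}
    - {"dp": [0,0,0],"dr": [0,0,0]}
    - {"dp": [0,0,0],"dr": [0,0,0]}
    - {"dp": [0,0,-0.5],"dr": [0,0,0]}
    - {"dp": [0,0,-1],"dr": [0,0,0]}
    - {"dp": [0,0,-1],"dr": [0,0,0]}
    - {"dp": [0,0,0],"dr": [0,0,0]}
  hand: 3.2
  force: 30

```text
t: 5.75
eef_pos: [0.4344, 0.2603, 0.0279]
eef_rot: [-179.9, -0.1, -15.9]
ft_force: [0.4, 1.0, -1.5]
opening: 0.0355
```

```bash
python3 -c "
from h import *
to(.433,.26,.002,-16.2); save('wrist','w3.png');save('side','s3.png')
s=cv2.imread('pics/s3.png'); cv2.imwrite('pics/s3c.png',cv2.resize(s[190:340,180:340],None,fx=4,fy=4,interpolation=2))"
```

```text
t 5.75 pos [0.4344 0.2603 0.0279] rot [-1.799e+02 -1.400e-01 -1.587e+01] F [ 0.36  1.05 -1.54] op 0.0355
shift cm [-0.13  0.07  2.58]
turn rad [-0.002 -0.002  0.006]
```

View pics/s3c.png

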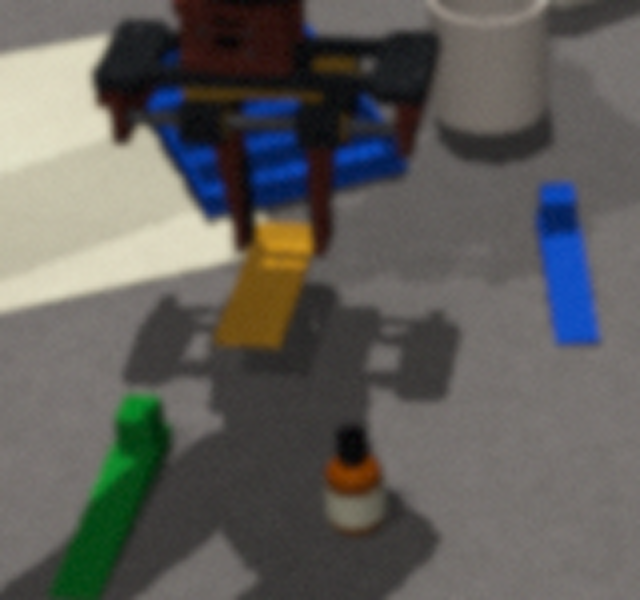

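View pics/w3.png

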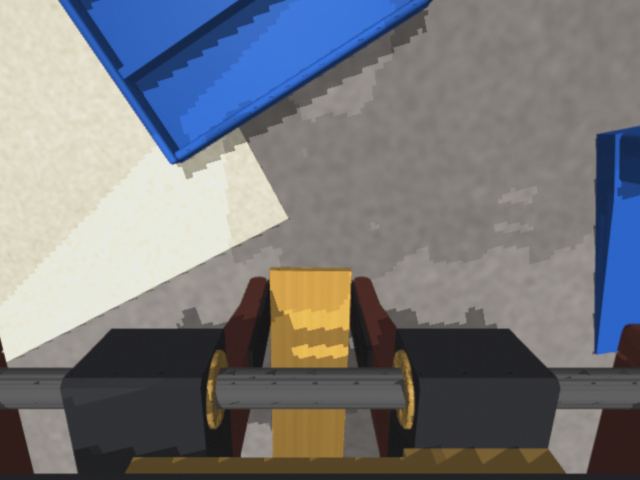

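```bash
cat > m2.py <<'E'
from h import *
import pickle
np.set_printoptions(precision=4,suppress=True)
T=cal('top');g=cv2.cvtColor(cv2.imread('pics/top0.png'),cv2.COLOR_BGR2GRAY).astype(float)
g=cv2.GaussianBlur(g,(0,0),.8)
def edge(a,b,n,half=5):
    a=np.array(a,float);b=np.array(b,float);d=(b-a)/np.linalg.norm(b-a);nn=np.array([-d[1],d[0]]);pts=[]
    for u in np.linspace(0,1,n):
        c=a+(b-a)*u; o=np.arange(-half,half+.01,.1); P=c+o[:,None]*nn
        v=cv2.remap(g.astype(np.float32),P[:,0].astype(np.float32)[None],P[:,1].astype(np.float32)[None],1)[0]
        gr=np.abs(np.gradient(v)); pts.append(P[gr.argmax()])
    w=np.array([atz(T,p,.046)[:2] for p in pts])
    for _ in range(3):
        l=cv2.fitLine(w.astype(np.float32),cv2.DIST_HUBER,0,.0005,.0001).ravel()
        r=(w-l[2:])@np.array([-l[1],l[0]]); w=w[np.abs(r)<.003]
    print('ang',np.degrees(np.arctan2(l[1],l[0])),'rms mm',1e3*r.std(),len(w)); return l
ey=edge((443,243),(461,318),40)   # +y edge
ex=edge((455,229),(517,219),40)   # +x edge
dot=np.array([.5772,-.0970])
for l in(ey,ex): print('dot to edge mm',1e3*((dot-l[2:])@np.array([-l[1],l[0]])))
A=np.array([[ey[0],-ex[0]],[ey[1],-ex[1]]]);k=np.linalg.solve(A,ex[2:]-ey[2:]);print('corner',ey[2:]+k[0]*ey[:2])
# red centroid
for nm,f in(('top',T),('side',cal('side'))):
    im=cv2.imread('pics/%s0.png'%nm).astype(int); m=(im[...,2]>140)&(im[...,1]<80)&(im[...,0]<80)
    ys,xs=np.nonzero(m);print(nm,m.sum(),xs.mean(),ys.mean(),atz(f,(xs.mean(),ys.mean()),.049))
s=pickle.load(open('s1.pkl','rb'));C=cal('wrist',s)
for p in((284,212),(333,212),(331,346),(284,346)):print(atz(C,p,.005))
s=status.state(); C=cal('wrist',s); print(s['eef_pos'],atz(C,(311,268),s['eef_pos'][2]+.004))
E
python3 m2.py
```

```text
ang 10.7681875 rms mm 0.9895367256145214 38
ang -79.53482 rms mm 0.6836109374672549 39
dot to edge mm -9.794152682815236
dot to edge mm -6.692191165806532
corner [ 0.582  -0.0861]
top 79 444.56962025316454 236.83544303797467 [ 0.5772 -0.0966  0.049 ]
side 264 235.66287878787878 239.79545454545453 [0.4042 0.2774 0.049 ]
[0.4195 0.2808 0.005 ]
[0.4538 0.2709 0.005 ]
[0.4235 0.1649 0.005 ]
[0.3871 0.1753 0.005 ]
[0.4337 0.26   0.0268] [0.4386 0.2758 0.0308]
```

Call:
move_arm:
  rows:
    - {"dp": [0,0,-1.5],"dr": [0,0,0]}
    - {"dp": [0,0,-3],"dr": [0,0,-0.1]}
    - {"dp": [0,0,0],"dr": [0,0,-0.121]}
    - {"dp": [0,0,0],"dr": [0,0,-0.121]}
    - {"dp": [0,0,0],"dr": [0,0,-0.121]}
    - {"dp": [1.05,2,0],"dr": [0,0,0]}
    - {"dp": [1.05,4,0],"dr": [0,0,0]}
    - {"dp": [1.05,5,0],"dr": [0,0,0]}
    - {"dp": [1.05,5,0],"dr": [0,0,0]}
    - {"dp": [1.6,5,0],"dr": [0,0,0]}
    - {"dp": [1.6,4,0],"dr": [0,0,0]}
    - {"dp": [0,0,0],"dr": [0,0,0]}

```text
t: 7.05
eef_pos: [0.5543, 0.0273, 0.0714]
eef_rot: [179.9, -0.2, 10.4]
ft_force: [-0.1, -0.5, -0.7]
opening: 0.0355
```

```bash
python3 -c "
from h import *
to(.5533,.0288,.002,10.65); save('wrist','w4.png');save('top','t4.png')
s=cv2.imread('pics/t4.png'); cv2.imwrite('pics/t4c.png',cv2.resize(s[170:330,330:530],None,fx=3.8,fy=3.8,interpolation=2))"
```

```text
t 7.05 pos [0.5543 0.0273 0.0714] rot [179.86  -0.23  10.4 ] F [-0.08 -0.53 -0.69] op 0.0355
shift cm [-0.1  -0.18  6.94]
turn rad [ 0.002 -0.004 -0.004]
```

View pics/t4c.png

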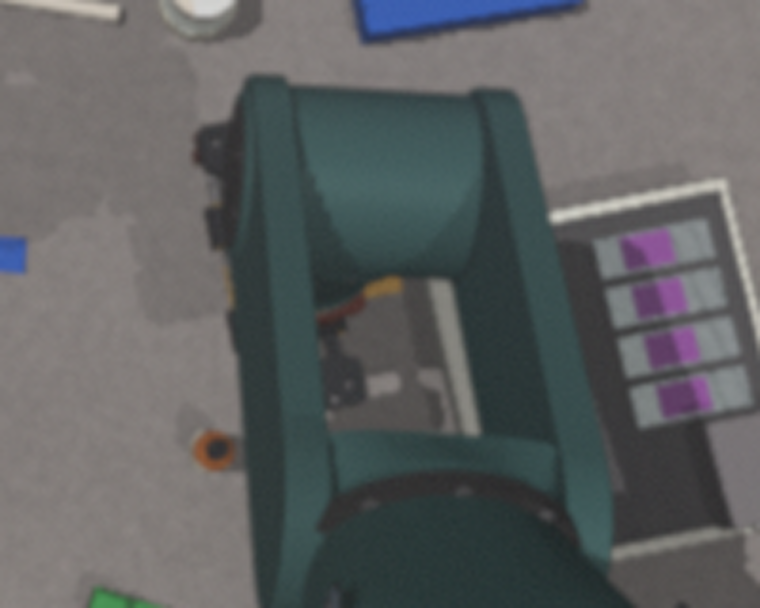

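View pics/w4.png

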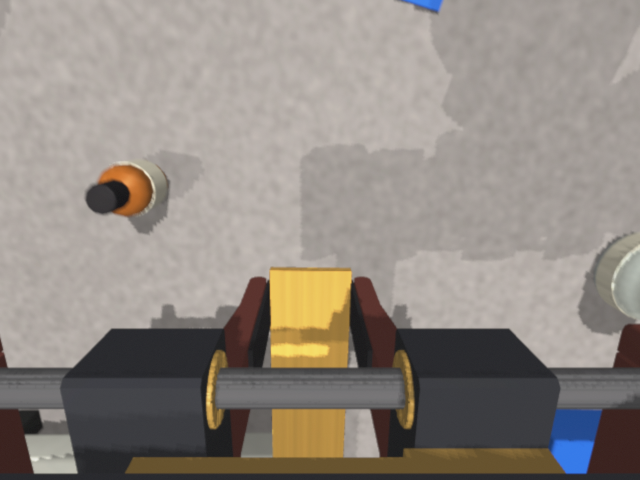

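Both views show the shim level in the grip and the bottle clear at (125,190) in the wrist picture. I'm lowering it to the desk in front of the foot.

Call:
move_arm:
  rows:
    - {"dp": [-0.1,-0.15,2],"dr": [0,0,-0.004]}
    - {"dp": [0,0,2],"dr": [0,0,0]}
    - {"dp": [0,0,1.5],"dr": [0,0,0]}
    - {"dp": [0,0,0.8],"dr": [0,0,0]}
    - {"dp": [0,0,0.4],"dr": [0,0,0]}
    - {"dp": [0,0,0.2],"dr": [0,0,0]}
    - {"dp": [0,0,0.05],"dr": [0,0,0]}
    - {"dp": [0,0,0],"dr": [0,0,0]}

```text
t: 7.95
eef_pos: [0.5493, 0.0334, 0.0022]
eef_rot: [180.0, -0.1, 10.9]
ft_force: [0.6, 0.5, -1.6]
opening: 0.0358
```

```bash
python3 -c "
from h import *
to(.5625,-.0203,.002,10.65); save('side','s5.png')
s=cv2.imread('pics/s5.png'); cv2.imwrite('pics/s5c.png',cv2.resize(s[230:390,260:430],None,fx=3.7,fy=3.7,interpolation=2))"
```

```text
t 7.95 pos [0.5493 0.0334 0.0022] rot [ 1.7998e+02 -5.0000e-02  1.0890e+01] F [ 0.55  0.47 -1.61] op 0.0358
shift cm [0.29 5.52 0.02]
turn rad [ 0.    -0.001  0.004]
```

View pics/s5c.png

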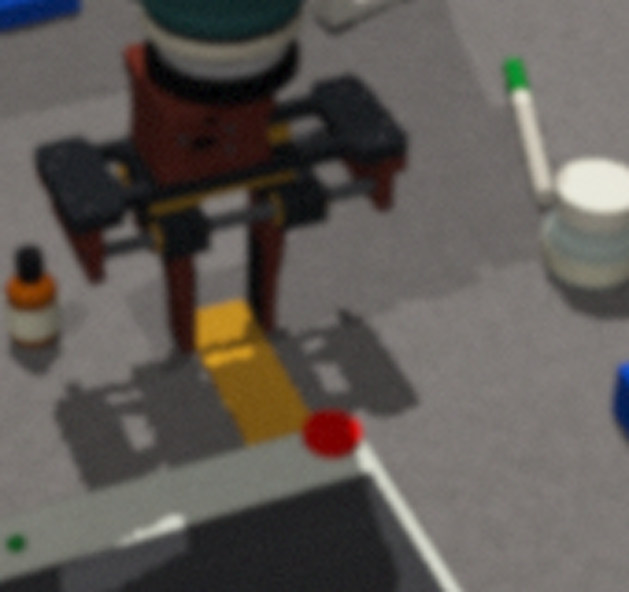

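Call:
move_arm:
  rows:
    - {"dp": [0.29,0.3,0],"dr": [0,0,0]}
    - {"dp": [0,0.7,0],"dr": [0,0,0]}
    - {"dp": [0,0.7,0],"dr": [0,0,0]}
    - {"dp": [0,0.5,0],"dr": [0,0,0]}
    - {"dp": [0,0,0],"dr": [0,0,0]}
    - {"dp": [0,0,0],"dr": [0,0,0]}

```text
t: 8.6
eef_pos: [0.5558, 0.0119, 0.0017]
eef_rot: [180.0, 0.0, 10.8]
ft_force: [-0.5, -0.7, -0.6]
opening: 0.0357
```

```bash
python3 -c "
from h import *
to(.5625,-.0203,.002,10.65)"
```

```text
t 8.6 pos [0.5558 0.0119 0.0017] rot [1.800e+02 1.000e-02 1.085e+01] F [-0.53 -0.67 -0.59] op 0.0357
shift cm [ 0.05  3.29 -0.03]
turn rad [0.    0.    0.003]
```

Call:
move_arm:
  rows:
    - {"dp": [0.05,0.5,0],"dr": [0,0,0.002]}
    - {"dp": [0,0.5,0],"dr": [0,0,0]}
    - {"dp": [0,0.5,0],"dr": [0,0,0]}
    - {"dp": [0,0.5,0],"dr": [0,0,0]}
    - {"dp": [0,0.5,0],"dr": [0,0,0]}
    - {"dp": [0,0.5,0],"dr": [0,0,0]}
    - {"dp": [0,0.3,0],"dr": [0,0,0]}
    - {"dp": [0,0,0],"dr": [0,0,0]}
    - {"dp": [0,0,0],"dr": [0,0,0]}

```text
t: 9.5
eef_pos: [0.5625, -0.0202, 0.0017]
eef_rot: [180.0, 0.0, 10.8]
ft_force: [-1.1, 0.1, -1.4]
opening: 0.0355
```

```bash
python3 -c "
from h import *
to(.5625,-.0203,.002,10.65); save('side','s6.png'); save('wrist','w6.png')
s=cv2.imread('pics/s6.png'); cv2.imwrite('pics/s6c.png',cv2.resize(s[230:390,260:430],None,fx=3.7,fy=3.7,interpolation=2))"
```

```text
t 9.5 pos [ 0.5625 -0.0202  0.0017] rot [180.     0.    10.76] F [-1.13  0.09 -1.42] op 0.0355
shift cm [-0.    0.01 -0.03]
turn rad [0.    0.    0.002]
```

View pics/s6c.png

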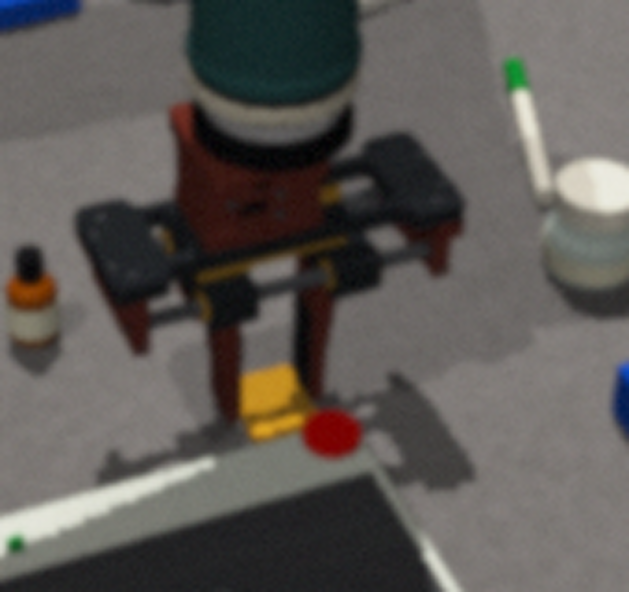

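View pics/w6.png

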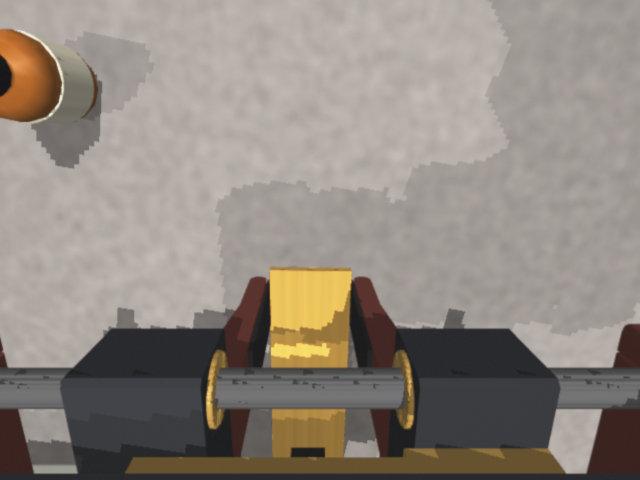

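The foot shows as a black square at columns 291-325, centred at 308, over the brass at 271-346, so the lateral fit is good. I'll release and go to the taper.

Call:
move_arm:
  rows:
    - {"dp": [0,0,0],"dr": [0,0,0]}
    - {"dp": [0,0,0],"dr": [0,0,0]}
    - {"dp": [0,0,0],"dr": [0,0,0]}
    - {"dp": [0,0,0],"dr": [0,0,0]}
    - {"dp": [0,0,-0.5],"dr": [0,0,0]}
    - {"dp": [0,0,-2],"dr": [0,0,0]}
    - {"dp": [0,0,-3],"dr": [0,0,0]}
    - {"dp": [0,0,-3],"dr": [0,0,0]}
    - {"dp": [0,0,-3.2],"dr": [0,0,0]}
    - {"dp": [0,0,0],"dr": [0,0,0]}
  hand: 5

```text
t: 10.6
eef_pos: [0.5658, -0.0205, 0.1232]
eef_rot: [179.8, -0.4, 10.8]
ft_force: [0.5, 0.1, 0.7]
opening: 0.0501
```

```bash
python3 -c "
from h import *
to(.5958,.28,.12,-4.6); save('wrist','w7.png'); save('side','s7.png')
s=cv2.imread('pics/s7.png'); cv2.imwrite('pics/s7c.png',cv2.resize(s[230:390,260:430],None,fx=3.7,fy=3.7,interpolation=2))"
```

```text
t 10.6 pos [ 0.5658 -0.0205  0.1232] rot [179.84  -0.44  10.78] F [0.51 0.15 0.68] op 0.0501
shift cm [  8.57 -28.96   0.3 ]
turn rad [ 0.002 -0.008  0.268]
```

View pics/w7.png

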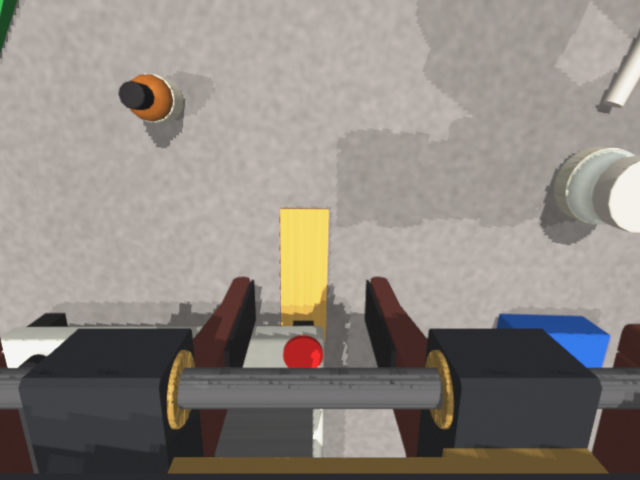

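View pics/s7c.png

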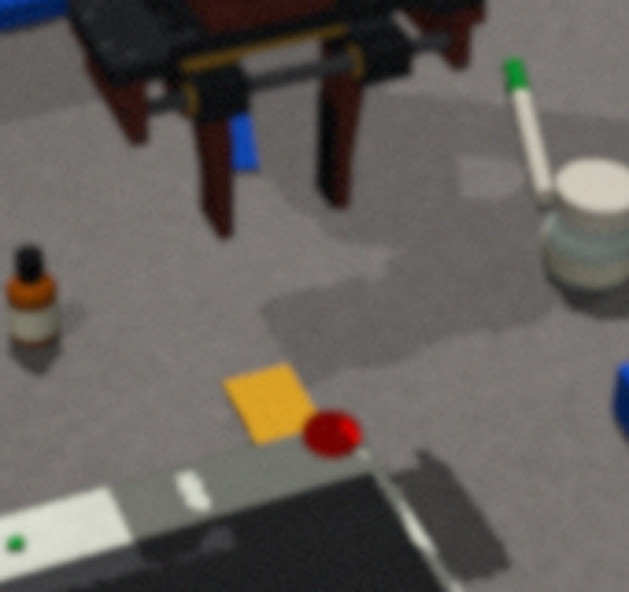

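```bash
python3 -c "
from h import *
s=status.state();C=cal('wrist',s);print(s['eef_pos'],s['eef_rot'])
w=cv2.imread('pics/w7.png');cv2.imwrite('pics/w7c.png',cv2.resize(w[195:375,240:370],None,fx=3.3,fy=3.3,interpolation=2))
print('dot',atz(C,(303,352),.05))
for p in((280.5,209),(328.5,209),(281.5,322),(326,322)):print(atz(C,p,.005))
print('foot',atz(C,(293,321),.0095),atz(C,(314.5,321),.0095))
"
```

```text
[ 0.56300769 -0.02018918  0.11952091] [ 1.79953891e+02 -1.04618385e-01  1.07742188e+01]
dot [ 0.57173047 -0.09124271  0.05      ]
[ 0.53891452 -0.00674207  0.005     ]
[ 5.73064853e-01 -2.82204920e-04  5.00000000e-03]
[ 0.55475854 -0.09619337  0.005     ]
[ 0.58926157 -0.08969937  0.005     ]
foot [ 0.56326974 -0.09124652  0.0095    ] [ 0.57965508 -0.0881624   0.0095    ]
```

View pics/w7c.png

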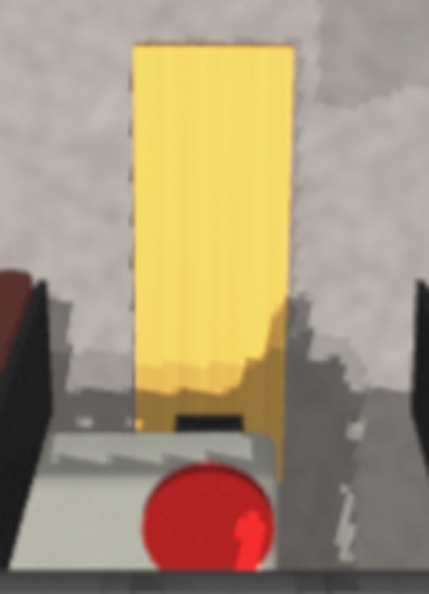

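Call:
move_arm:
  rows:
    - {"dp": [1.2,-4,0],"dr": [0,0,0]}
    - {"dp": [1.2,-4.2,0],"dr": [0,0,0]}
    - {"dp": [1.2,-4.2,0],"dr": [0,0,0]}
    - {"dp": [1.2,-4.2,0],"dr": [0,0,0]}
    - {"dp": [1.2,-4.2,0],"dr": [0,0,0]}
    - {"dp": [1.2,-4.2,0],"dr": [0,0,0]}
    - {"dp": [1.4,-4,0.2],"dr": [0,0,0]}
    - {"dp": [0,0,0],"dr": [0,0,0.134]}
    - {"dp": [0,0,0],"dr": [0,0,0.134]}
    - {"dp": [0,0,0],"dr": [0,0,0]}
    - {"dp": [0,0,0],"dr": [0,0,0]}

```text
t: 11.8
eef_pos: [0.5919, 0.2804, 0.1152]
eef_rot: [179.9, 0.1, -4.4]
ft_force: [-0.4, -0.0, -0.3]
opening: 0.05
```

```bash
python3 -c "
from h import *
import pickle
to(.5958,.28,.0145,-4.6); pickle.dump(status.state(),open('s8.pkl','wb'));save('wrist','w8.png')
w=cv2.imread('pics/w8.png');cv2.imwrite('pics/w8c.png',cv2.resize(w[160:400,220:400],None,fx=2.5,fy=2.5,interpolation=2))"
```

```text
t 11.8 pos [0.5919 0.2804 0.1152] rot [ 1.7993e+02  1.3000e-01 -4.3800e+00] F [-0.41 -0.05 -0.34] op 0.05
shift cm [ 0.42  0.   10.07]
turn rad [0.001 0.002 0.004]
```

View pics/w8.png

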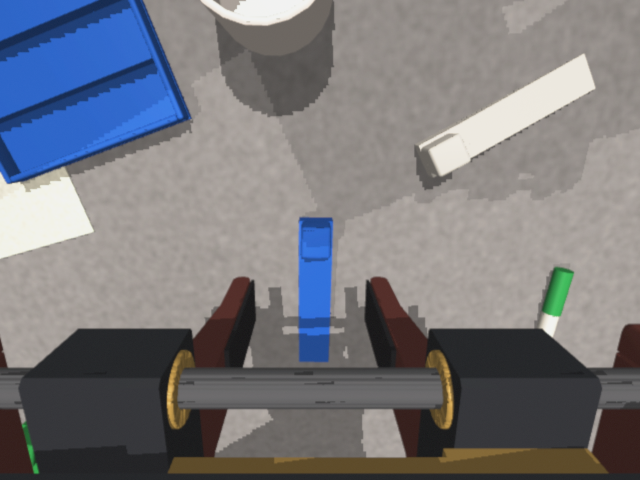

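```bash
python3 -c "
from h import *
s=status.state();C=cal('wrist',s);print(s['eef_pos'],s['eef_rot'],s['qd'].round(2))
for p in((302,223),(331,223),(331,259),(302,259)):print(atz(C,p,.03))
print('nose',atz(C,(314.5,361),.002),'rear',atz(C,(316,218),.012))
"
```

```text
[0.5921281  0.28033661 0.11557959] [ 1.79949869e+02  1.01515153e-01 -4.42332568e+00] [-0.31 -0.48 -0.31 -0.02  0.11  0.59]
[0.58789921 0.29510336 0.03      ]
[0.60683306 0.2936341  0.03      ]
[0.60527429 0.26875122 0.03      ]
[0.5858257  0.27025829 0.03      ]
nose [0.58728016 0.17258083 0.002     ] rear [0.59723402 0.29351948 0.012     ]
```

View pics/w8c.png

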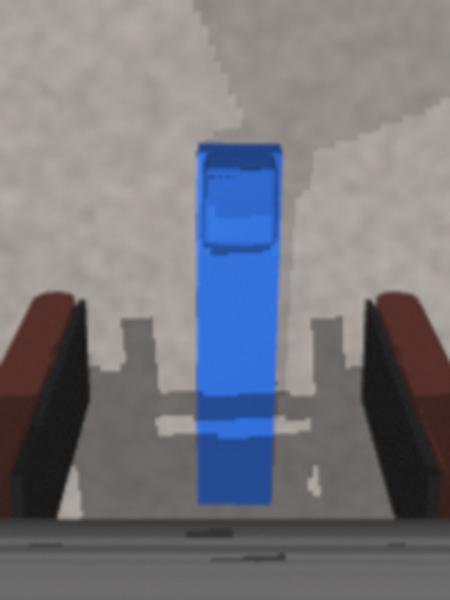

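The block measures 20 mm wide inside the 24 mm body, with its top at columns 302-330, rows 227-258. From nose to rear is 121 mm, as it should be. I'm going down to grip the block above the body.

Call:
move_arm:
  rows:
    - {"dp": [0.39,-0.07,2],"dr": [0,0,0.004]}
    - {"dp": [0,0,3],"dr": [0,0,0]}
    - {"dp": [0,0,2.5],"dr": [0,0,0]}
    - {"dp": [0,0,1.5],"dr": [0,0,0]}
    - {"dp": [0,0,0.7],"dr": [0,0,0]}
    - {"dp": [0,0,0.35],"dr": [0,0,0]}
    - {"dp": [0,0,0],"dr": [0,0,0]}
    - {"dp": [0,0,0],"dr": [0,0,0]}

```text
t: 12.65
eef_pos: [0.5976, 0.2815, 0.0172]
eef_rot: [-180.0, -0.1, -4.8]
ft_force: [0.2, -0.9, 0.9]
opening: 0.0501
```

```bash
python3 -c "
from h import *
to(.596,.2807,.0145,-4.7)"
```

```text
t 12.65 pos [0.5976 0.2815 0.0172] rot [-1.7997e+02 -9.0000e-02 -4.8000e+00] F [ 0.23 -0.9   0.87] op 0.0501
shift cm [-0.15  0.1   0.27]
turn rad [-0.001 -0.002 -0.002]
```

Call:
move_arm:
  rows:
    - {"dp": [-0.1,0.05,0.2],"dr": [0,0,0]}
    - {"dp": [0,0,0],"dr": [0,0,0]}
    - {"dp": [0,0,0],"dr": [0,0,0]}

```text
t: 12.95
eef_pos: [0.5958, 0.2809, 0.0145]
eef_rot: [-180.0, -0.0, -4.8]
ft_force: [-0.2, 0.5, 0.5]
opening: 0.0502
```

Call:
move_arm:
  rows:
    - {"dp": [0,0,0],"dr": [0,0,0]}
    - {"dp": [0,0,0],"dr": [0,0,0]}
    - {"dp": [0,0,0],"dr": [0,0,0]}
    - {"dp": [0,0,0],"dr": [0,0,0]}
    - {"dp": [0,0,0],"dr": [0,0,0]}
    - {"dp": [0,0,0],"dr": [0,0,0]}
    - {"dp": [0,0,0],"dr": [0,0,0]}
    - {"dp": [0,0,0],"dr": [0,0,0]}
  hand: 1.6
  force: 40

```text
t: 13.75
eef_pos: [0.5957, 0.2808, 0.0141]
eef_rot: [180.0, 0.0, -4.8]
ft_force: [0.1, -0.9, 0.2]
opening: 0.0201
```

```bash
python3 -c "
from h import *
to(.596,.2807,.0145,-4.7)"
```

```text
t 13.75 pos [0.5957 0.2808 0.0141] rot [180.     0.    -4.82] F [ 0.08 -0.93  0.23] op 0.0201
shift cm [ 0.03  0.01 -0.04]
turn rad [ 0.     0.    -0.002]
```

The opening reads 20.1 mm, so the block is held. I'll carry it to just in front of the foot.

Call:
move_arm:
  rows:
    - {"dp": [0,0,-1],"dr": [0,0,0]}
    - {"dp": [0,0,-3],"dr": [0,0,0]}
    - {"dp": [0,0,-2.5],"dr": [0,0,-0.135]}
    - {"dp": [0,0,0],"dr": [0,0,-0.135]}
    - {"dp": [-1.2,3,0],"dr": [0,0,0]}
    - {"dp": [-1.7,4,0],"dr": [0,0,0]}
    - {"dp": [-1.7,4.3,0],"dr": [0,0,0]}
    - {"dp": [-1.7,4.3,0],"dr": [0,0,0]}
    - {"dp": [-1.55,4.3,0],"dr": [0,0,0]}
    - {"dp": [-1,2,0],"dr": [0,0,0]}
    - {"dp": [0,0,0],"dr": [0,0,0]}
    - {"dp": [0,0,0],"dr": [0,0,0]}

```text
t: 14.95
eef_pos: [0.5496, 0.0491, 0.0798]
eef_rot: [-180.0, -0.1, 10.6]
ft_force: [0.4, 0.2, -0.9]
opening: 0.0197
```

```bash
python3 -c "
from h import *
to(.5495,.0489,.020,10.7); save('wrist','w9.png'); to(.5495,.0489,.020,10.7)"
```

```text
t 14.95 pos [0.5496 0.0491 0.0798] rot [-1.7999e+02 -6.0000e-02  1.0570e+01] F [ 0.38  0.22 -0.91] op 0.0197
shift cm [-0.02  0.02  5.98]
turn rad [-0.    -0.001 -0.002]
t 15.0 pos [0.5498 0.0498 0.0797] rot [-1.7999e+02 -6.0000e-02  1.0630e+01] F [ 0.35  0.12 -0.56] op 0.0197
shift cm [-0.06  0.08  5.97]
turn rad [-0.    -0.001 -0.001]
```

View pics/w9.png

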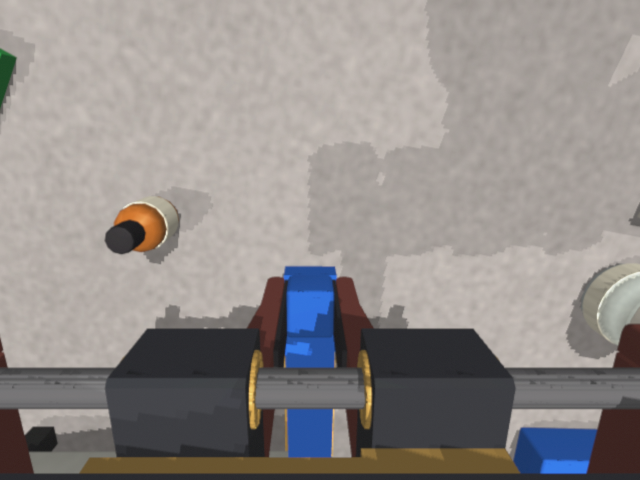

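The taper is held straight, with brass showing on both sides of it at about 287 and 335. I'm lowering it onto the brass.

Call:
move_arm:
  rows:
    - {"dp": [-0.05,0.05,1.5],"dr": [0,0,0]}
    - {"dp": [0,0,2],"dr": [0,0,0]}
    - {"dp": [0,0,1.2],"dr": [0,0,0]}
    - {"dp": [0,0,0.6],"dr": [0,0,0]}
    - {"dp": [0,0,0.4],"dr": [0,0,0]}
    - {"dp": [0,0,0.2],"dr": [0,0,0]}
    - {"dp": [0,0,0],"dr": [0,0,0]}
    - {"dp": [0,0,0],"dr": [0,0,0]}

```text
t: 15.8
eef_pos: [0.5492, 0.0486, 0.0206]
eef_rot: [180.0, -0.0, 10.7]
ft_force: [-0.2, 0.3, -1.1]
opening: 0.0197
```

```bash
python3 -c "
from h import *
to(.5495,.0489,.020,10.7); save('side','s10.png'); save('wrist','w10.png'); to(.5495,.0489,.020,10.7)
s=cv2.imread('pics/s10.png'); cv2.imwrite('pics/s10c.png',cv2.resize(s[230:390,260:430],None,fx=3.7,fy=3.7,interpolation=2))"
```

```text
t 15.8 pos [0.5492 0.0486 0.0206] rot [ 1.7998e+02 -4.0000e-02  1.0660e+01] F [-0.2   0.26 -1.07] op 0.0197
shift cm [ 0.03 -0.02  0.06]
turn rad [ 0.    -0.001 -0.001]
t 15.9 pos [0.5492 0.0486 0.0206] rot [ 1.7998e+02 -4.0000e-02  1.0650e+01] F [ 0.09  0.32 -0.72] op 0.0197
shift cm [ 0.04 -0.02  0.06]
turn rad [ 0.    -0.001 -0.001]
```

View pics/s10c.png

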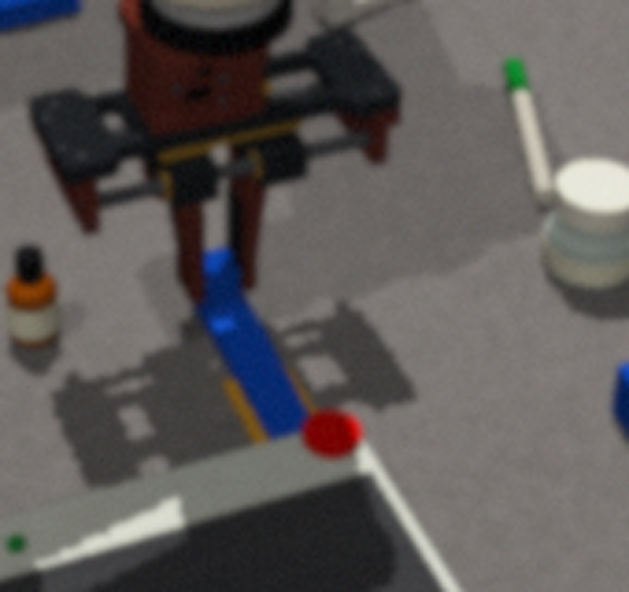

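View pics/w10.png

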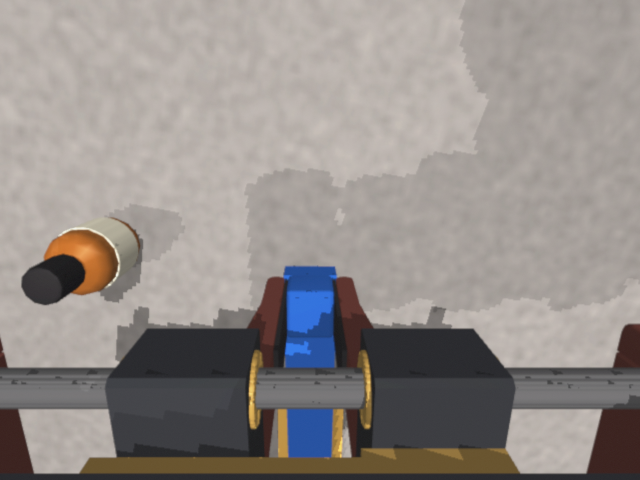

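Call:
move_arm:
  rows:
    - {"dp": [0.03,0,0.06],"dr": [0,0,0]}
    - {"dp": [0,0.7,0],"dr": [0,0,0]}
    - {"dp": [0,0.8,0],"dr": [0,0,0]}
    - {"dp": [0,0.8,0],"dr": [0,0,0]}
    - {"dp": [0,0.8,0],"dr": [0,0,0]}
    - {"dp": [0,0.8,0],"dr": [0,0,0]}
    - {"dp": [0,0.6,0],"dr": [0,0,0]}
    - {"dp": [0,0,0],"dr": [0,0,0]}
    - {"dp": [0,0,0],"dr": [0,0,0]}

```text
t: 16.8
eef_pos: [0.5574, 0.0043, 0.0195]
eef_rot: [-180.0, 0.0, 10.6]
ft_force: [-0.6, 0.6, 0.1]
opening: 0.0197
```

```bash
cat >> h.py <<'E'
def push():
    s=status.state(); M=R.from_euler('xyz',s['eef_rot'],degrees=True); F=np.array([.577,-.0975,0])
    u=np.array([-.1857,.9826,0]); v=np.array([.9826,.1857,0]); d=s['eef_pos']-F
    print('t',round(s['t'],2),'out mm',round(1e3*d@u,2),'lat',round(1e3*d@v,2),'z',round(1e3*s['eef_pos'][2],2),'yaw',s['eef_rot'][2].round(2),'push N',round(s['ft_force']@u,2),'Flat',round(s['ft_force']@v,2),'Fz',round(s['ft_force'][2],2),'tau',s['wrist_torque'].round(3),'op',round(s['opening'],4))
E
python3 -c "
from h import *
push()"
```

```text
t 16.8 out mm 103.69 lat -0.37 z 19.53 yaw 10.63 push N 0.68 Flat -0.51 Fz 0.11 tau [-0.045  0.091  0.018] op 0.0197
```

Call:
move_arm:
  rows:
    - {"dp": [0,0.3,0],"dr": [0,0,0]}
    - {"dp": [0,0.3,0],"dr": [0,0,0]}
    - {"dp": [0,0,0],"dr": [0,0,0]}
    - {"dp": [0,0,0],"dr": [0,0,0]}

```text
t: 17.2
eef_pos: [0.5586, -0.0014, 0.0196]
eef_rot: [180.0, 0.0, 10.7]
ft_force: [0.3, -0.9, -0.4]
opening: 0.0199
```

Call:
move_arm:
  rows:
    - {"dp": [0,0.2,0],"dr": [0,0,0]}
    - {"dp": [0,0.2,0],"dr": [0,0,0]}
    - {"dp": [0,0,0],"dr": [0,0,0]}
    - {"dp": [0,0,0],"dr": [0,0,0]}

```text
t: 17.6
eef_pos: [0.5593, -0.0054, 0.0196]
eef_rot: [180.0, 0.0, 10.6]
ft_force: [0.1, 0.1, -0.3]
opening: 0.02
```

```bash
python3 -c "
from h import *
push()"
```

```text
t 17.6 out mm 93.75 lat -0.28 z 19.56 yaw 10.65 push N 0.09 Flat 0.11 Fz -0.3 tau [-0.064  0.049  0.052] op 0.02
```

Call:
move_arm:
  rows:
    - {"dp": [0,0.15,0],"dr": [0,0,0]}
    - {"dp": [0,0.15,0],"dr": [0,0,0]}
    - {"dp": [0,0,0],"dr": [0,0,0]}

```text
t: 17.9
eef_pos: [0.56, -0.0085, 0.0196]
eef_rot: [180.0, -0.0, 10.6]
ft_force: [0.2, 1.2, -0.2]
opening: 0.0196
```

Call:
move_arm:
  rows:
    - {"dp": [0,0.1,0],"dr": [0,0,0]}
    - {"dp": [0,0.1,0],"dr": [0,0,0]}
    - {"dp": [0,0,0],"dr": [0,0,0]}

```text
t: 18.2
eef_pos: [0.5603, -0.0104, 0.0196]
eef_rot: [180.0, 0.0, 10.7]
ft_force: [0.2, 0.6, -1.1]
opening: 0.0195
```

Call:
move_arm:
  rows:
    - {"dp": [0,0.1,0],"dr": [0,0,0]}
    - {"dp": [0,0.1,0],"dr": [0,0,0]}
    - {"dp": [0,0,0],"dr": [0,0,0]}

```text
t: 18.5
eef_pos: [0.5607, -0.0124, 0.0196]
eef_rot: [180.0, -0.0, 10.7]
ft_force: [-0.4, 0.1, 0.1]
opening: 0.0199
```

Call:
move_arm:
  rows:
    - {"dp": [0,0.15,0],"dr": [0,0,0]}
    - {"dp": [0,0.15,0],"dr": [0,0,0]}
    - {"dp": [0,0,0],"dr": [0,0,0]}

```text
t: 18.8
eef_pos: [0.5613, -0.0154, 0.0196]
eef_rot: [180.0, -0.0, 10.6]
ft_force: [0.8, 0.0, -0.6]
opening: 0.0196
```

Call:
move_arm:
  rows:
    - {"dp": [0,0.15,0],"dr": [0,0,0]}
    - {"dp": [0,0.15,0],"dr": [0,0,0]}
    - {"dp": [0,0,0],"dr": [0,0,0]}

```text
t: 19.1
eef_pos: [0.5618, -0.0183, 0.0196]
eef_rot: [180.0, -0.0, 10.6]
ft_force: [-0.4, -0.3, -0.1]
opening: 0.02
```

Call:
move_arm:
  rows:
    - {"dp": [0,0.15,0],"dr": [0,0,0]}
    - {"dp": [0,0.15,0],"dr": [0,0,0]}
    - {"dp": [0,0,0],"dr": [0,0,0]}

```text
t: 19.4
eef_pos: [0.5623, -0.0213, 0.0196]
eef_rot: [180.0, 0.0, 10.6]
ft_force: [-0.7, -0.4, -1.1]
opening: 0.0195
```

Call:
move_arm:
  rows:
    - {"dp": [0,0.15,0],"dr": [0,0,0]}
    - {"dp": [0,0.15,0],"dr": [0,0,0]}
    - {"dp": [0,0,0],"dr": [0,0,0]}

```text
t: 19.7
eef_pos: [0.5629, -0.0242, 0.0196]
eef_rot: [180.0, -0.0, 10.6]
ft_force: [0.0, 0.3, -1.2]
opening: 0.0196
```

Call:
move_arm:
  rows:
    - {"dp": [0,0.15,0],"dr": [0,0,0]}
    - {"dp": [0,0.15,0],"dr": [0,0,0]}
    - {"dp": [0,0,0],"dr": [0,0,0]}

```text
t: 20.0
eef_pos: [0.5635, -0.0272, 0.0196]
eef_rot: [180.0, -0.0, 10.6]
ft_force: [0.7, -0.5, -0.1]
opening: 0.0198
```

Call:
move_arm:
  rows:
    - {"dp": [0,0.15,0],"dr": [0,0,0]}
    - {"dp": [0,0.15,0],"dr": [0,0,0]}
    - {"dp": [0,0,0],"dr": [0,0,0]}

```text
t: 20.3
eef_pos: [0.564, -0.0301, 0.0196]
eef_rot: [180.0, -0.0, 10.6]
ft_force: [0.5, -0.2, 0.0]
opening: 0.0196
```

```bash
python3 -c "
from h import *
push(); save('side','s11.png'); save('wrist','w11.png')
s=cv2.imread('pics/s11.png'); cv2.imwrite('pics/s11c.png',cv2.resize(s[230:390,260:430],None,fx=3.7,fy=3.7,interpolation=2))"
```

```text
t 20.3 out mm 68.6 lat -0.23 z 19.57 yaw 10.65 push N -0.25 Flat 0.47 Fz 0.01 tau [-0.072  0.035  0.049] op 0.0196
```

View pics/s11c.png

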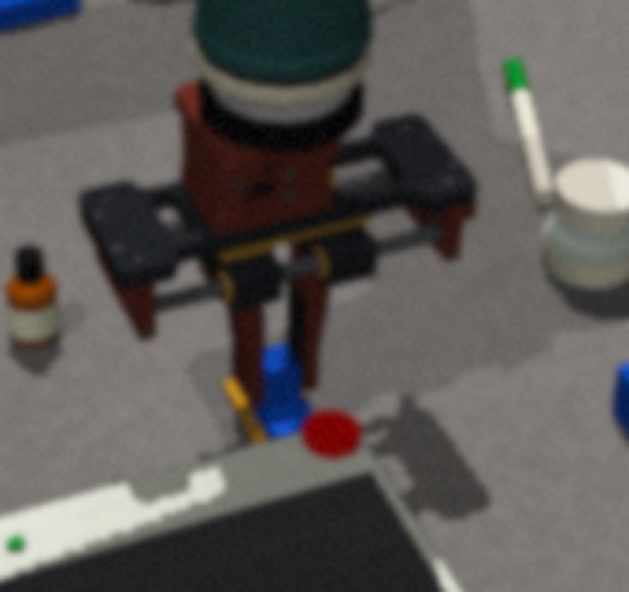

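View pics/w11.png

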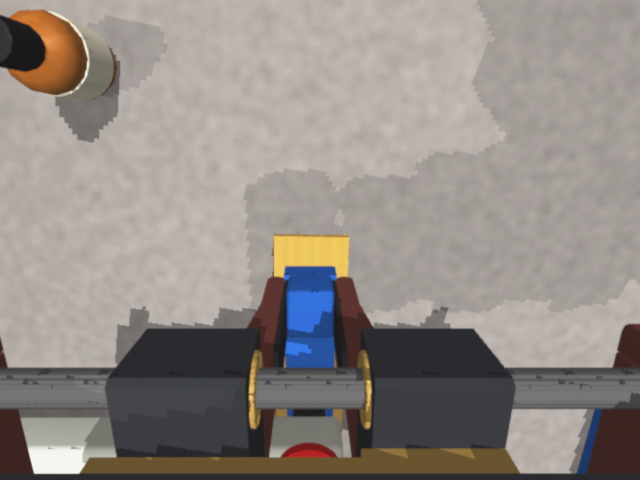

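Everything is centred. The foot shows black at (309,411) and the brass hasn't moved, so I'll keep advancing in small steps.

Call:
move_arm:
  rows:
    - {"dp": [0,0.12,0],"dr": [0,0,0]}
    - {"dp": [0,0.13,0],"dr": [0,0,0]}
    - {"dp": [0,0,0],"dr": [0,0,0]}

```text
t: 20.7
eef_pos: [0.5645, -0.0325, 0.0196]
eef_rot: [180.0, -0.0, 10.7]
ft_force: [-0.1, -0.6, -1.2]
opening: 0.02
```

Call:
move_arm:
  rows:
    - {"dp": [0,0.12,0],"dr": [0,0,0]}
    - {"dp": [0,0.13,0],"dr": [0,0,0]}
    - {"dp": [0,0,0],"dr": [0,0,0]}

```text
t: 21.0
eef_pos: [0.565, -0.035, 0.0196]
eef_rot: [180.0, -0.0, 10.6]
ft_force: [0.4, 0.2, -0.6]
opening: 0.0199
```

Call:
move_arm:
  rows:
    - {"dp": [0,0.12,0],"dr": [0,0,0]}
    - {"dp": [0,0.13,0],"dr": [0,0,0]}
    - {"dp": [0,0,0],"dr": [0,0,0]}

```text
t: 21.3
eef_pos: [0.5654, -0.0375, 0.0196]
eef_rot: [180.0, -0.0, 10.7]
ft_force: [-0.6, -0.1, -0.3]
opening: 0.0192
```

Call:
move_arm:
  rows:
    - {"dp": [0,0.12,0],"dr": [0,0,0]}
    - {"dp": [0,0.13,0],"dr": [0,0,0]}
    - {"dp": [0,0,0],"dr": [0,0,0]}

```text
t: 21.6
eef_pos: [0.5659, -0.0399, 0.0196]
eef_rot: [180.0, -0.0, 10.6]
ft_force: [0.9, -0.0, -0.3]
opening: 0.0198
```

Call:
move_arm:
  rows:
    - {"dp": [0,0.12,0],"dr": [0,0,0]}
    - {"dp": [0,0.13,0],"dr": [0,0,0]}
    - {"dp": [0,0,0],"dr": [0,0,0]}

```text
t: 21.9
eef_pos: [0.5663, -0.0424, 0.0196]
eef_rot: [180.0, 0.0, 10.7]
ft_force: [0.9, -0.3, -0.4]
opening: 0.0198
```

Call:
move_arm:
  rows:
    - {"dp": [0,0.12,0],"dr": [0,0,0]}
    - {"dp": [0,0.13,0],"dr": [0,0,0]}
    - {"dp": [0,0,0],"dr": [0,0,0]}

```text
t: 22.2
eef_pos: [0.5665, -0.0447, 0.0194]
eef_rot: [-180.0, 0.0, 10.6]
ft_force: [-0.3, 0.3, -2.1]
opening: 0.0199
```

Call:
move_arm:
  rows:
    - {"dp": [0,0.1,0],"dr": [0,0,0]}
    - {"dp": [0,0,0],"dr": [0,0,0]}
    - {"dp": [0,0,0],"dr": [0,0,0]}

```text
t: 22.5
eef_pos: [0.5667, -0.0456, 0.0195]
eef_rot: [-180.0, 0.0, 10.7]
ft_force: [-0.7, 0.7, -2.5]
opening: 0.0197
```

```bash
python3 -c "
from h import *
push()"
```

```text
t 22.5 out mm 52.9 lat -0.53 z 19.45 yaw 10.65 push N 0.81 Flat -0.58 Fz -2.48 tau [0.124 0.115 0.029] op 0.0197
```

The downward force on the tool shows the taper has met the foot while sitting a hair above the brass. I'll lower it 0.5 mm and go on in 1 mm steps.

Call:
move_arm:
  rows:
    - {"dp": [0,0,0.05],"dr": [0,0,0]}
    - {"dp": [0,0,0],"dr": [0,0,0]}
    - {"dp": [0,0,0],"dr": [0,0,0]}

```text
t: 22.8
eef_pos: [0.5671, -0.0457, 0.0192]
eef_rot: [180.0, -0.0, 10.7]
ft_force: [-0.8, 0.3, -0.9]
opening: 0.0198
```

```bash
python3 -c "
from h import *
push()"
```

```text
t 22.8 out mm 52.7 lat -0.1 z 19.19 yaw 10.66 push N 0.43 Flat -0.73 Fz -0.9 tau [-0.004  0.048 -0.02 ] op 0.0198
```

Call:
move_arm:
  rows:
    - {"dp": [0,0.1,0],"dr": [0,0,0]}
    - {"dp": [0,0.1,0],"dr": [0,0,0]}
    - {"dp": [0,0,0],"dr": [0,0,0]}
    - {"dp": [0,0,0],"dr": [0,0,0]}

```text
t: 23.2
eef_pos: [0.5673, -0.0476, 0.0191]
eef_rot: [180.0, -0.0, 10.7]
ft_force: [-0.1, 0.8, 0.2]
opening: 0.0197
```

```bash
python3 -c "
from h import *
push()"
```

```text
t 23.2 out mm 50.86 lat -0.26 z 19.11 yaw 10.65 push N 0.79 Flat 0.05 Fz 0.17 tau [ 0.098  0.068 -0.023] op 0.0197
```

Call:
move_arm:
  rows:
    - {"dp": [0,0.1,0],"dr": [0,0,0]}
    - {"dp": [0,0,0],"dr": [0,0,0]}
    - {"dp": [0,0,0],"dr": [0,0,0]}

```text
t: 23.5
eef_pos: [0.5673, -0.0481, 0.0191]
eef_rot: [-180.0, 0.0, 10.7]
ft_force: [-0.4, 5.4, 1.4]
opening: 0.0195
```

```bash
python3 -c "
from h import *
push()"
```

```text
t 23.5 out mm 50.3 lat -0.38 z 19.1 yaw 10.65 push N 5.35 Flat 0.6 Fz 1.43 tau [ 0.685  0.047 -0.008] op 0.0195
```

Call:
move_arm:
  rows:
    - {"dp": [0,0.06,0],"dr": [0,0,0]}
    - {"dp": [0,0,0],"dr": [0,0,0]}
    - {"dp": [0,0,0],"dr": [0,0,0]}
    - {"dp": [0,0,0],"dr": [0,0,0]}

```text
t: 23.9
eef_pos: [0.5673, -0.0485, 0.0191]
eef_rot: [-180.0, 0.0, 10.6]
ft_force: [-0.6, 5.3, 1.8]
opening: 0.0203
```

```bash
python3 -c "
from h import *
push()"
```

```text
t 23.9 out mm 49.91 lat -0.46 z 19.1 yaw 10.65 push N 5.32 Flat 0.35 Fz 1.83 tau [ 0.839  0.142 -0.029] op 0.0203
```

Call:
move_arm:
  rows:
    - {"dp": [0,0.06,0],"dr": [0,0,0]}
    - {"dp": [0,0,0],"dr": [0,0,0]}
    - {"dp": [0,0,0],"dr": [0,0,0]}
    - {"dp": [0,0,0],"dr": [0,0,0]}

```text
t: 24.3
eef_pos: [0.5673, -0.0488, 0.0191]
eef_rot: [-179.9, 0.0, 10.6]
ft_force: [-0.1, 7.1, 2.0]
opening: 0.0195
```

```bash
python3 -c "
from h import *
push()
save('wrist','w12.png')"
```

```text
t 24.3 out mm 49.65 lat -0.49 z 19.09 yaw 10.64 push N 6.95 Flat 1.23 Fz 1.98 tau [1.154 0.124 0.081] op 0.0195
```

View pics/w12.png

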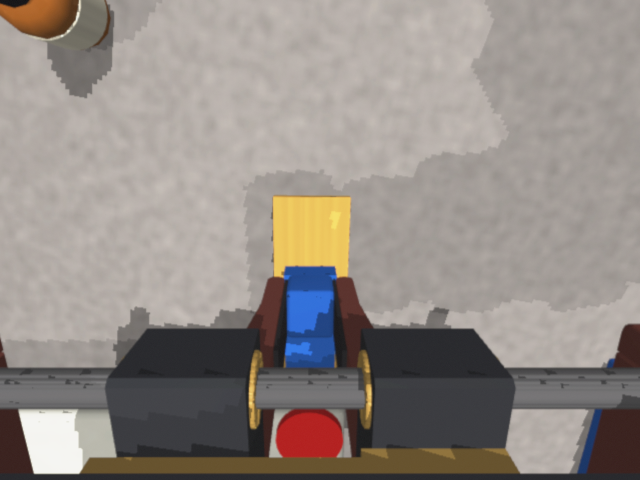

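Call:
move_arm:
  rows:
    - {"dp": [0,0.04,0],"dr": [0,0,0]}
    - {"dp": [0,0,0],"dr": [0,0,0]}
    - {"dp": [0,0,0],"dr": [0,0,0]}
    - {"dp": [0,0,0],"dr": [0,0,0]}

```text
t: 24.75
eef_pos: [0.5673, -0.0489, 0.0191]
eef_rot: [-179.9, 0.0, 10.6]
ft_force: [-0.7, 8.1, 3.0]
opening: 0.0196
```

```bash
python3 -c "
from h import *
push()"
```

```text
t 24.75 out mm 49.54 lat -0.52 z 19.1 yaw 10.63 push N 8.06 Flat 0.81 Fz 3.01 tau [ 1.281  0.086 -0.022] op 0.0196
```

The push is at 8.1 N with no slip, so it is snug. I'll release and lift.

Call:
move_arm:
  rows:
    - {"dp": [0,0,0],"dr": [0,0,0]}
    - {"dp": [0,0,0],"dr": [0,0,0]}
    - {"dp": [0,0,0],"dr": [0,0,0]}
    - {"dp": [0,0,0],"dr": [0,0,0]}
    - {"dp": [0,0,-0.5],"dr": [0,0,0]}
    - {"dp": [0,0,-2],"dr": [0,0,0]}
    - {"dp": [0,0,-3],"dr": [0,0,0]}
    - {"dp": [0,0,-3],"dr": [0,0,0]}
    - {"dp": [0,0,0],"dr": [0,0,0]}
    - {"dp": [0,0,0],"dr": [0,0,0]}
  hand: 4

```text
t: 25.75
eef_pos: [0.5683, -0.0503, 0.1049]
eef_rot: [179.9, -0.1, 10.7]
ft_force: [-0.5, -0.6, -0.4]
opening: 0.0397
```

Call:
move_arm:
  rows:
    - {"dp": [0,0,0],"dr": [0,0,0]}
    - {"dp": [0,0,0],"dr": [0,0,0]}
    - {"dp": [0,0,0],"dr": [0,0,0]}
    - {"dp": [0,0,0],"dr": [0,0,0]}

```text
t: 26.15
eef_pos: [0.5673, -0.0501, 0.1033]
eef_rot: [-180.0, 0.1, 10.7]
ft_force: [0.7, 0.8, 0.4]
opening: 0.0398
```

```bash
python3 -c "
from h import *
push(); s=status.state();C=cal('wrist',s);save('wrist','w13.png');print(proj(C,(.577,-.0975,.05)))
to(.577,-.0975,.07,10.65)"
```

```text
t 26.15 out mm 48.43 lat -0.77 z 103.32 yaw 10.66 push N 0.69 Flat 0.87 Fz 0.35 tau [-0.069  0.045 -0.054] op 0.0398
[311.61052232 334.13933408]
t 26.2 pos [ 0.5674 -0.0501  0.1035] rot [-1.7998e+02  6.0000e-02  1.0660e+01] F [-0.21 -0.05  0.34] op 0.04
shift cm [0.07 4.84 3.35]
turn rad [-0.     0.001  0.   ]
```

View pics/w13.png

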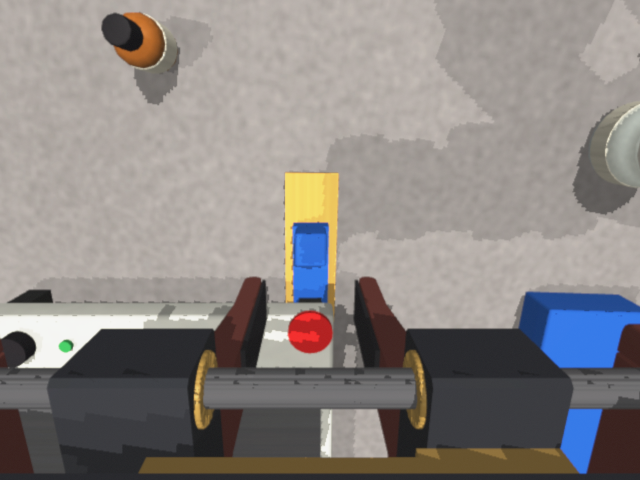

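The blue taper is under the foot and centred on the brass, and the dot at (310,333) agrees with my prediction of (311.6,334). I'll shut the fingers and move over the dot.

Call:
move_arm:
  rows:
    - {"dp": [0,1,0],"dr": [0,0,0]}
    - {"dp": [0.03,2,0],"dr": [0,0,0]}
    - {"dp": [0,1.8,0],"dr": [0,0,0]}
    - {"dp": [0,0,1.5],"dr": [0,0,0]}
    - {"dp": [0,0,1.5],"dr": [0,0,0]}
    - {"dp": [0,0,0.7],"dr": [0,0,0]}
    - {"dp": [0,0,0],"dr": [0,0,0]}
    - {"dp": [0,0,0],"dr": [0,0,0]}
    - {"dp": [0,0,0],"dr": [0,0,0]}
  hand: 0

```text
t: 27.1
eef_pos: [0.5775, -0.0975, 0.0678]
eef_rot: [180.0, -0.1, 10.7]
ft_force: [1.0, 0.0, 0.2]
opening: 0.0004
```

```bash
python3 -c "
from h import *
push();to(.577,-.0975,.05,10.65)
save('side','s14.png')
s=cv2.imread('pics/s14.png'); cv2.imwrite('pics/s14c.png',cv2.resize(s[230:390,260:430],None,fx=3.7,fy=3.7,interpolation=2))"
```

```text
t 27.1 out mm -0.09 lat 0.48 z 67.76 yaw 10.66 push N -0.18 Flat 1.03 Fz 0.23 tau [-0.041  0.052  0.01 ] op 0.0004
t 27.1 pos [ 0.5775 -0.0975  0.0678] rot [ 1.7996e+02 -6.0000e-02  1.0660e+01] F [1.05 0.01 0.23] op 0.0004
shift cm [-0.05 -0.01  1.78]
turn rad [ 0.001 -0.001  0.   ]
```

View pics/s14c.png

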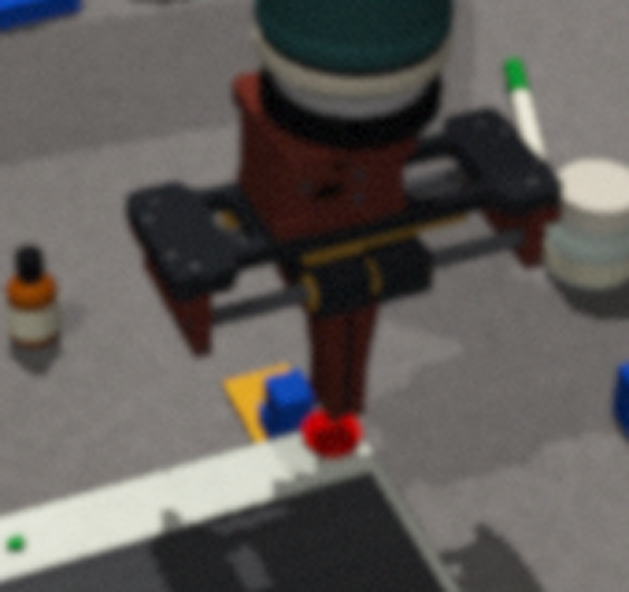

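Call:
move_arm:
  rows:
    - {"dp": [0,0,0.6],"dr": [0,0,0]}
    - {"dp": [0,0,0.5],"dr": [0,0,0]}
    - {"dp": [0,0,0.2],"dr": [0,0,0]}
    - {"dp": [0,0,0.1],"dr": [0,0,0]}
    - {"dp": [0,0,0.1],"dr": [0,0,0]}
    - {"dp": [0,0,0.1],"dr": [0,0,0]}
    - {"dp": [0,0,0],"dr": [0,0,0]}

```text
t: 27.85
eef_pos: [0.5769, -0.0973, 0.051]
eef_rot: [180.0, 0.0, 10.7]
ft_force: [0.0, -0.9, -0.0]
opening: 0.0001
```

Call:
move_arm:
  rows:
    - {"dp": [0,0,0.06],"dr": [0,0,0]}
    - {"dp": [0,0,0.06],"dr": [0,0,0]}
    - {"dp": [0,0,0],"dr": [0,0,0]}
    - {"dp": [0,0,0],"dr": [0,0,0]}

```text
t: 28.25
eef_pos: [0.5771, -0.0973, 0.0504]
eef_rot: [180.0, -0.0, 10.7]
ft_force: [-1.7, -0.1, 6.0]
opening: 0.0008
```

Call:
move_arm:
  rows:
    - {"dp": [0,0,0.05],"dr": [0,0,0]}
    - {"dp": [0,0,0],"dr": [0,0,0]}
    - {"dp": [0,0,0],"dr": [0,0,0]}
    - {"dp": [0,0,0],"dr": [0,0,0]}

```text
t: 28.65
eef_pos: [0.5771, -0.0973, 0.0503]
eef_rot: [180.0, -0.0, 10.7]
ft_force: [-2.5, 0.3, 9.5]
opening: 0.0004
```

Call:
move_arm:
  rows:
    - {"dp": [0,0,0.05],"dr": [0,0,0]}
    - {"dp": [0,0,0],"dr": [0,0,0]}
    - {"dp": [0,0,0],"dr": [0,0,0]}
    - {"dp": [0,0,0],"dr": [0,0,0]}
    - {"dp": [0,0,0],"dr": [0,0,0]}
    - {"dp": [0,0,0],"dr": [0,0,0]}
    - {"dp": [0,0,0],"dr": [0,0,0]}

```text
t: 29.35
eef_pos: [0.5771, -0.0973, 0.0503]
eef_rot: [180.0, -0.0, 10.7]
ft_force: [-4.3, 1.5, 12.9]
opening: 0.0007
```

```bash
python3 -c "
from h import *
push()"
```

```text
t 29.35 out mm 0.17 lat 0.13 z 50.28 yaw 10.66 push N 2.33 Flat -3.96 Fz 12.9 tau [ 0.102  0.736 -0.01 ] op 0.0007
```

At 12.9 N on the dot the tip holds at 50.3 mm, so there is no rocking. I'll lift off and check.

Call:
move_arm:
  rows:
    - {"dp": [0,0,0],"dr": [0,0,0]}
    - {"dp": [0,0,-0.2],"dr": [0,0,0]}
    - {"dp": [0,0,-1],"dr": [0,0,0]}
    - {"dp": [0,0,-3],"dr": [0,0,0]}
    - {"dp": [0,0,-4],"dr": [0,0,0]}
    - {"dp": [0,-2,-2],"dr": [0,0,0]}
    - {"dp": [0,-3,0],"dr": [0,0,0]}
    - {"dp": [0,0,0],"dr": [0,0,0]}
    - {"dp": [0,0,0],"dr": [0,0,0]}
    - {"dp": [0,0,0],"dr": [0,0,0]}

```text
t: 30.35
eef_pos: [0.5677, -0.0487, 0.1507]
eef_rot: [180.0, 0.0, 10.7]
ft_force: [-0.4, 0.4, -0.3]
opening: 0.0004
```

```bash
python3 -c "
from h import *
push(); save('wrist','w15.png'); save('side','s15.png')"
```

```text
t 30.35 out mm 49.7 lat -0.03 z 150.73 yaw 10.66 push N 0.49 Flat -0.27 Fz -0.3 tau [-0.052  0.028  0.028] op 0.0004
```

View pics/w15.png

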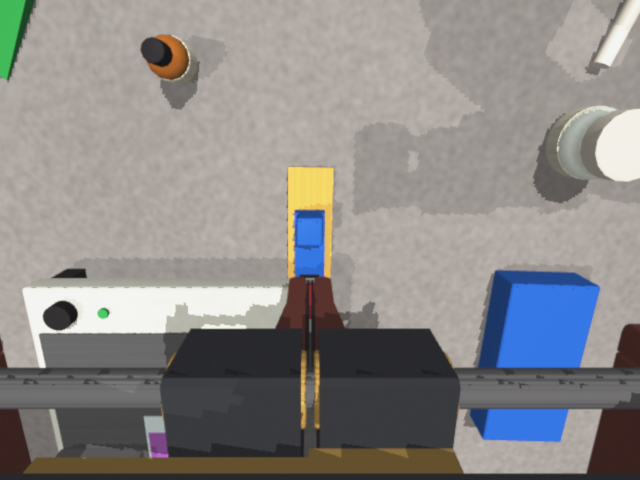

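View pics/s15.png

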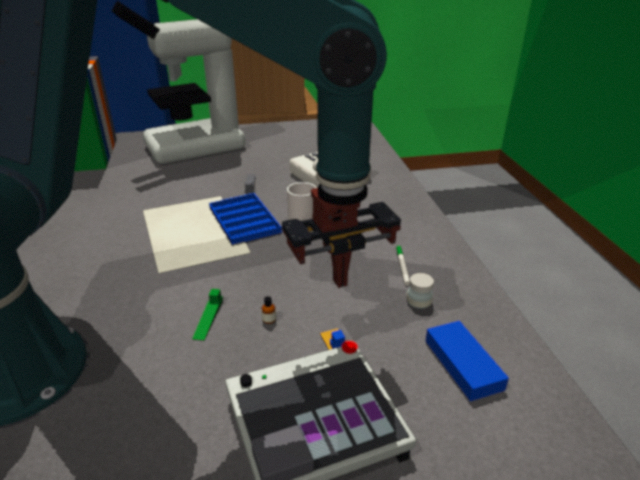

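Both shims are in place, with the blue block at (310,230) on the brass in the wrist view. The other things are where they were, and the robot is touching nothing.

```bash
python3 -c "
from h import *
print(order.sign_off())"
```

```text
the job is handed in; nothing more can be done
None
```

The job is done and handed in at about 30 s of the 67 s allowed; no verdict came back.

**Brass shim:** I slid it flat under the worn foot and let go. Its front end reaches about 15–21 mm past the foot's centre.

**Blue taper:** I slid it in on top, thin end first. It first touched the foot early while sitting about 0.4 mm above the brass. I lowered it and pushed on in small steps to 8.1 N, then released it. It did not slip in the grip.

**Press on the red dot:** I pressed up to 12.9 N with the shut fingers. The tip stayed at 50.3 mm from 9.5 N to 12.9 N, so the warmer no longer rocks.

**Last check:** The final pictures show both shims in place, the bystanders where they were and the gripper clear.

**What went wrong or disagreed:**
- **First grip:** My first try at the brass shim closed just above it with about 7 N of contact. I opened, went 4 mm lower and gripped it properly.
- **Dot position:** One wrist-camera reading of the dot, taken while the arm was still settling, was 5–6 mm off the fixed cameras. A later settled view agreed with them.

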